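# Set the rinsed soil-test pieces on their matching draining holders

### The job

Clear the four rinsed pieces off the white bench and set each on the holder made for it in the steel drain table: the brush lying along the long rest, the grooving tool lying along the short rest, the closed tin standing in the round rimmed seat, and the brass ring standing over the peg. Each piece must end flat, straight and centred on its holder (the two tools may point either way along their rests). The tin has a sample in it, so keep it upright all the time.

Things in the scene. Friction and masses are not known exactly. Their poses are not given: they have to be found in the camera images.
- brush: Flat paint brush lying on the bench, wooden handle, pale metal ferrule and bristles at the +y end. 175 mm long along its y, handle up to 20 mm wide (about 19 mm at the middle), bristles 28 mm wide, 11 mm thick, 30 g. Origin: middle of the length, on the underside. Grip across x at the middle. Its z points up.
- grooving_tool: Small tan-brown, brass-like tool lying on the bench: straight round stem with a small square block at the +y end and a curved V blade at the -y end. 111 mm long along its y, stem 9 mm wide and 10 mm high, blade part 12 mm wide and up to 21 mm high, 60 g. Origin: middle of the length, on the underside. Grip the stem across x at the middle. z up.
- tin: Closed plain white-grey metal tin with a slip lid, round, 57 mm diameter, 38 mm high, 0.1 kg, standing on the bench. Origin: centre of the underside, z up. The only such tin on the bench.
- cutting_ring: Open brass ring (short tube), 42 mm outside and 36 mm inside diameter, 28 mm high, 0.09 kg, standing on the bench. Origin: centre of the underside, z is its axis, up.
- long_rest: Fixed grey slab in the drain table, 46 mm wide (x) by 217 mm long (y), flat top 12 mm above its origin, with an end stop 9 mm higher across each end; 201 mm clear between the stops, long sides open. Origin: centre of the underside, on the table; z up. For the brush, lying along y.
- short_rest: The same kind of slab but shorter: 46 mm wide (x) by 153 mm long (y), flat top 12 mm above its origin, end stops 9 mm higher, 137 mm clear between them. Origin: centre of the underside; z up. For the grooving tool, lying along y.
- round_seat: Fixed grey round dish in the drain table, 87 mm outside diameter, floor 8 mm above its origin, a rim 4 mm thick that stands 5 mm above that floor; 79 mm inside the rim. Origin: centre of the underside; z up. For the tin.
- peg_stand: Fixed grey disc of 68 mm diameter, 8 mm thick, with an upright 18 mm peg in its middle that stands 18 mm above the disc. Origin: centre of the underside; z up. For the brass ring, which goes over the peg and stands on the disc.
- bench_top (a point): A fixed point on the white bench's top, 5 mm above z = 0. All four pieces start on this bench. The steel drain table's top is at z = 0. Between the two runs an upright thin steel wall whose top edge is at z = 0.135; carry everything over it.
- wall_top (a point): A fixed point on the top edge of the wall, at z = 0.135. The edge is straight and level and runs from here at 30 degrees to x, towards (cos 30, sin 30) and back.

How it is judged:
By the outcome, as a careful person would: the job done as asked, in the order asked, and still so for the second after the job is handed in, with the robot touching nothing.
It also fails if it takes over 125 s, if anything falls off the work surface, if the arm or the gripper's body presses on something with over 40 N, if the wrist force passes 120 N, or if a joint passes its speed limit or range.

### The arm

A 7-joint arm with a two-finger parallel gripper is mounted at the origin on a cart in front of the work surface, level with it; the furniture and walls round the work are solid. World frame = base frame: x ahead of the robot, y to its left, z up, the work surface at z = 0. Lengths are in mm, angles in rad, forces in N, time in s.
With the tool pointing down it reaches from about 400 to 850 mm from the base axis. Payload 4.4 kg.
Tool frame: the origin (TCP) lies on the centre line of the jaws, within the pads' length; the fingertips stand 8 mm ahead of it and the grasp point (between the pads) lies 11 mm behind it; z points along the fingers, y is the direction in which the jaws open and shut (so a half turn about z gives the same grasp; the last joint's range is limited). The gripper opens to 94 mm and grips with 3 to 60 N. Pads are 16 mm wide; open, the fingers measure 119 mm over their backs; the gripper's body (75 mm by 177 mm) begins 78 mm behind the grasp point.
Start: joints at [-0.066, 0.628, 0.038, 1.517, -0.027, 0.996, -0.02], TCP at [650.014, 0.028, 213.478] pointing down, gripper open.
Joint ranges: [-3.06, 3.06], [-0.37, 2.12], [-1.25, 1.32], [0.18, 2.47], [-1.1, 4.24], [0.23, 1.98], [-2.94, 2.94]. Speed limits (rad/s): [2.57, 2.57, 3.14, 3.14, 3.14, 3.14, 3.14].

### API

Orientations are given as a unit quaternion [w, x, y, z].
In Python, from plant import status, get_image, ctrl, finder gives the robot as it stands. The module is installed in compiled form; this text tells all that it offers.
- The arm moves only by the shell command python3 -m inch 'ROWS' [FORCE]. ROWS is JSON, a list of rows, each an object with "grip": the opening in per cent of the stroke, from 0 (shut) to 100 (fully open); "delta_pos": the shift along the tool's x, y, z in m, a list of three; "spin": the turn about the tool's z in degrees. In form: [{"grip": grip, "delta_pos": [dx, dy, dz], "spin": spin}, ...]. A call has 1 to 8 rows; each row shifts and turns the pose as measured when the row begins, along the tool's axes as they then stand; what a row does not reach is not made up. A row lasts 1/12 s, in which the tool goes at most 41.7 mm and 7.16 degrees, less where a joint would pass 70% of its speed; a pose out of reach is approached as far as the arm can. A call is refused whole if a number of a shift passes 0.0417 or a number of a turn 7.16, either way. A call with a gripper value outside its range is refused whole. The fingers move at their own pace and stop on an object; FORCE is the grip in N (left out, the last holds). Time passes only in rows, so rows that do not move let the fingers close. It gives the time, the measured TCP pose, the force and the opening at its end, in the units of the state.
- status.get_obs(): the state, without advancing time (a new reading comes with each control period).
- get_image(name): name is "scene" or "side" or "wrist"; returns a dict with "color" (480x640x3 uint8, blue, green, red), "fx", "fy", "cx", "cy" (pixels), "dist" ([k1, k2, p1, p2, k3] as OpenCV has them; the pictures are not rectified), "R" (3x3) and "t" (3): a world point X has camera coordinates R X + t; the wrist camera has in their place "hand_eye" (4x4, takes a point from camera to tool coordinates, whose origin is the TCP and whose axes are the flange's). Camera axes: x right, y down, z forward; pixel columns grow to the right and rows downward; lengths in mm; the calibration is good to about 2 mm. A picture is of the moment at which its call begins: read the wrist's pose just before it. There is no depth.
- ctrl.finish_job(): hands the job in, once; it reports no verdict.
Trained networks look in the newest picture that a camera, given by its name, has taken for a name from the list of things; names that differ only in an ending like _2 or _b are one class to them, and where a whole thing is asked for, a point or a joint stands for the part that bears it (a point fixed in the world has none). Each returns a list of dicts, best first, with "conf" (0 to 1); they miss things now and then, are a little off and sometimes report something else, mostly with a low value. They report only what shows in the picture. A call takes as long as a camera call.
- finder.outline_of(camera, name): "pixels" (480x640 bool, what is visible of it) and "xy" ([column, row] in pixels, amid what is visible of it).
The state is a dict: "time_s": time; "q": joint angles; "joint_velocities": joint speeds; "effort": joint torques, N m; "tool_pos": TCP position; "ee_rot": TCP orientation; "force": force on the tool from outside, world axes, zero at the start; "torque": the same for the moment, N m; "finger_gap": finger opening in mm.
Only numpy, scipy, OpenCV 4.12 (cv2) and the standard library are available. Lean on these libraries where they do the work, as an engineer would, in place of code of your own. Each camera call takes 0.05 s, during which the arm holds its last target.

## Working session

There is one attempt and no reset: what is moved stays moved. The work goes in short steps, Python scripts to look and compute and a shell command to move; the robot and the scene stay as the last step left them, time stands still between calls to the robot, and variables do not carry over. Pictures are saved under pics/ and viewed, and the job is handed in when it is done.

```bash
ls; mkdir -p pics; python3 - <<'E'
from plant import status,get_image
import cv2
o=status.get_obs()
for k,v in o.items(): print(k,v)
for n in ["scene","side","wrist"]:
    im=get_image(n); cv2.imwrite(f"pics/{n}0.png",im["color"])
    print(n,{k:(v if k!="color" else 0) for k,v in im.items()})
E
```

```text
pics
time_s 0.0
q [-0.06579768  0.62932422  0.03841905  1.51833741 -0.02701336  0.99628225
 -0.02000325]
joint_velocities [ 0.00119482 -0.0003431   0.00051366 -0.00025321 -0.00058303  0.00025083
 -0.0001778 ]
effort [ 1.05774864e-04 -5.49729431e+01  1.14371493e+00 -1.86633307e+01
 -5.21096285e-02  2.37884105e-02  1.36332897e-04]
tool_pos [6.49366513e+02 4.58856016e-02 2.12577661e+02]
ee_rot [-6.49318785e-04  7.07104226e-01  7.07108741e-01 -6.47686255e-04]
force [ 0.08127565  0.11023968 -0.53488426]
torque [-0.03706057 -0.02512057  0.04406125]
finger_gap 94.14744887254214
scene {'color': 0, 'fx': 565.9584062276007, 'fy': 565.9584062276007, 'cx': 316.5522189070984, 'cy': 239.70930578796, 'dist': array([-0.02653342,  0.        ,  0.        ,  0.        ,  0.        ]), 'R': array([[-7.86410861e-01, -6.17703721e-01, -2.66253900e-04],
       [-3.69193437e-01,  4.70372977e-01, -8.01526960e-01],
       [ 4.95231425e-01, -6.30231208e-01, -5.97958578e-01]]), 't': array([ 434.91693075,  270.42168702, 1137.81931474])}
side {'color': 0, 'fx': 527.9947407919343, 'fy': 527.9947407919343, 'cx': 313
[... 190 characters left out ...]
6852022, -0.67022824, -0.72276901],
       [ 0.18689408,  0.69822872, -0.69104794]]), 't': array([-475.03897961,  183.26323807, 1237.47959021])}
wrist {'color': 0, 'fx': 390.27689271145226, 'fy': 390.27689271145226, 'cx': 313.3972611459422, 'cy': 242.407439545794, 'dist': array([-0.01440841,  0.        ,  0.        ,  0.        ,  0.        ]), 'hand_eye': array([[-2.50372120e-05, -9.64911640e-01, -2.62574800e-01,
         7.51576126e+01],
       [ 9.99999995e-01,  3.35549774e-07, -9.65857642e-05,
         7.68064098e-01],
       [ 9.32848351e-05, -2.62574801e-01,  9.64911636e-01,
        -1.70622741e+02],
       [ 0.00000000e+00,  0.00000000e+00,  0.00000000e+00,
         1.00000000e+00]])}
```

View pics/scene0.png

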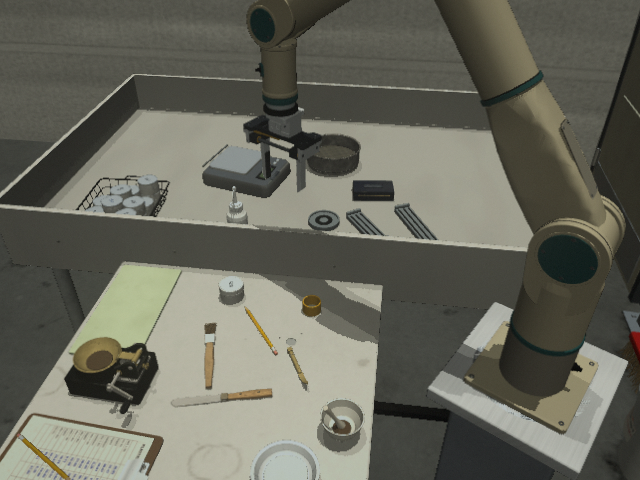

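View pics/side0.png

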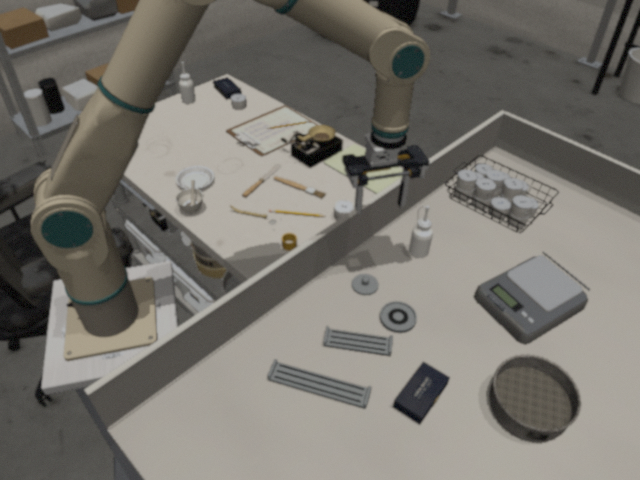

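View pics/wrist0.png

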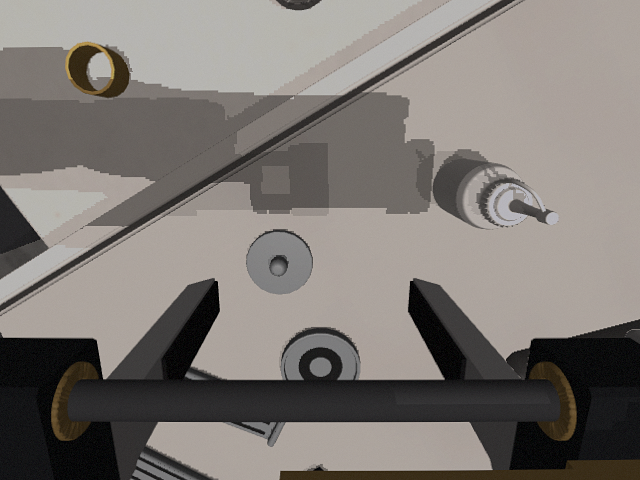

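```bash
cat > h.py <<'E'
import numpy as np, cv2, json
from scipy.spatial.transform import Rotation as Ro
from plant import status,get_image,finder
def pose():
    o=status.get_obs(); q=o["ee_rot"]; return np.array(o["tool_pos"]),Ro.from_quat([q[1],q[2],q[3],q[0]]).as_matrix(),o
def snap(n,save=None):
    p,R,o=pose(); im=get_image(n)
    if n=="wrist":
        H=im["hand_eye"]; im["C"]=p+R@H[:3,3]; im["RW"]=R@H[:3,:3]
    else:
        im["RW"]=im["R"].T; im["C"]=-im["R"].T@im["t"]
    if save: cv2.imwrite(f"pics/{save}.png",im["color"])
    return im
def K(im): return np.array([[im["fx"],0,im["cx"]],[0,im["fy"],im["cy"]],[0,0,1.]])
def ray(im,uv):
    u=cv2.undistortPoints(np.array(uv,float).reshape(-1,1,2),K(im),im["dist"]).reshape(-1,2)
    return np.c_[u,np.ones(len(u))]@im["RW"].T
def onplane(im,uv,z):
    d=ray(im,uv); return im["C"]+d*((z-im["C"][2])/d[:,2])[:,None]
def proj(im,X):
    X=np.atleast_2d(X); Rc=im["RW"].T; t=-Rc@im["C"]
    return cv2.projectPoints(X.astype(float),cv2.Rodrigues(Rc)[0],t,K(im),im["dist"])[0].reshape(-1,2)
def det(n,name):
    return finder.outline_of(n,name)
def rect(im,mask,z):
    m=mask.astype(np.uint8); nn,l,s,c=cv2.connectedComponentsWithStats(m)
    if nn>2: m=(l==1+np.argmax(s[1:,4])).astype(np.uint8)
    cs=max(cv2.findContours(m,cv2.RETR_EXTERNAL,cv2.CHAIN_APPROX_NONE)[0],key=len).reshape(-1,2)
    P=onplane(im,cs,z)[:,:2].astype(np.float32)
    (c,wh,a)=cv2.minAreaRect(P)
    if wh[0]<wh[1]: a+=90; wh=wh[::-1]
    return np.round(c,1),np.round(wh,1),round((a+90)%180-90,1)  # angle of long axis, deg from x
E
cat > look.py <<'E'
import sys; from h import *
tag=sys.argv[1]; cams=sys.argv[2].split(','); Z={"brush":10,"grooving_tool":11,"tin":43,"cutting_ring":33,"long_rest":12,"short_rest":12,"round_seat":13,"peg_stand":8}
names=sys.argv[3].split(',') if len(sys.argv)>3 else Z
for c in cams:
    im=snap(c,f"{tag}_{c}"); v=im["color"].copy()
    for n in names:
        for i,d in enumerate(det(c,n)[:2]):
            if d["conf"]<.3 and i: continue
            print(c,n,round(d["conf"],2),np.round(d["xy"]),d["pixels"].sum(),*rect(im,d["pixels"],Z[n]))
            if i==0: v[d["pixels"]]=v[d["pixels"]]//2+np.array([0,100,0],np.uint8)
    cv2.imwrite(f"pics/{tag}_{c}_m.png",v)
E
python3 look.py a scene,side,wrist
```

```text
scene brush 0.79 [208. 351.] 581 [544.2 368.9] [179.2  23.8] -42.9
scene grooving_tool 0.53 [296. 366.] 156 [385.  281.8] [99.5 11.5] -32.4
scene cutting_ring 0.8 [310. 304.] 359 [454.2 146. ] [67.3 40.2] -52.1
scene long_rest 0.63 [411. 226.] 713 [ 456.9 -302.1] [183.   57.6] -34.0
scene short_rest 0.84 [360. 225.] 509 [ 562.7 -212.9] [140.2  56.5] -27.8
scene round_seat 0.92 [327. 220.] 516 [ 653.5 -156.4] [96.5 82.4] -53.6
side brush 0.74 [301. 187.] 259 [540.3 368.9] [175.4  24.6] -44.1
side grooving_tool 0.41 [254. 212.] 121 [374.5 283.4] [114.4  17.6] -32.8
side tin 0.62 [342. 206.] 292 [621.1 197. ] [85.8 52.9] 40.4
side cutting_ring 0.67 [290. 240.] 249 [457.3 117.7] [64.4 39.6] 76.7
side long_rest 0.72 [319. 385.] 2015 [ 423.2 -295.8] [216.   51.3] -32.3
side short_rest 0.63 [357. 347.] 1325 [ 539.2 -211.3] [153.1  60.4] -24.8
side round_seat 0.74 [286. 238.] 288 [461.7 138.2] [73.9 45.5] 77.9
side round_seat 0.65 [400. 315.] 992 [ 651.8 -169.6] [95.2 89.1] 42.2
side peg_stand 0.67 [363. 284.] 421 [612.  -48.3] [67.5 60. ] 72.3
wrist tin 0.82 [295.   5.] 370 [637.6 174.1] [33.5  7.7] -0.0
wrist cutting_ring 0.95 [87. 70.] 2199 [468.7 128.8] [53.6 42.1] -15.3
wrist long_rest 0.67 [159. 470.] 1451 [ 479.9 -295.5] [97.2 46.7] 0.5
wrist short_rest 0.97 [256. 423.] 953 [ 584.5 -252.3] [61.4 33.1] 0.1
wrist round_seat 0.81 [318. 357.] 3580 [ 658.3 -150.2] [87.9 62.7] 0.0
wrist round_seat 0.67 [274. 263.] 3398 [615.6 -46.6] [66.9 66.1] 43.8
wrist peg_stand 0.95 [278. 262.] 3382 [614.8 -47.9] [67.1 67. ] -0.0
```

```bash
python3 -m inch '[{"grip":100,"delta_pos":[0.04,-0.0115,0],"spin":0},{"grip":100,"delta_pos":[0.04,-0.0115,0],"spin":0},{"grip":100,"delta_pos":[0.04,-0.0115,0],"spin":0},{"grip":100,"delta_pos":[0.04,-0.0115,0],"spin":0},{"grip":100,"delta_pos":[0.04,-0.0115,0],"spin":0},{"grip":100,"delta_pos":[0.04,-0.0115,0],"spin":0},{"grip":100,"delta_pos":[0.04,-0.0115,0],"spin":0},{"grip":100,"delta_pos":[0.04,-0.0115,0],"spin":0}]' 20
python3 look.py b wrist brush,grooving_tool,tin,cutting_ring; python3 - <<'E'
from h import *
p,R,o=pose();print(p,R.round(3),o["q"].round(2))
E
```

```text
time_s: 2.17
tool_pos: [564.7, 310.6, 211.4]
ee_rot: [0.005, 0.716, 0.698, -0.001]
force: [1.1, 0.2, -0.3]
finger_gap: 93.9
wrist brush 0.75 [291. 157.] 3917 [545.8 368.7] [176.5  26. ] -45.7
wrist grooving_tool 0.56 [120. 248.] 1012 [374.1 284.2] [116.2  13.1] -29.7
wrist tin 0.62 [385. 317.] 2979 [632.4 215. ] [70.2 51.3] -73.6
[565.57406656 308.29790257 211.11469687] [[ 0.025  1.     0.005]
 [ 1.    -0.025 -0.011]
 [-0.011  0.005 -1.   ]] [-0.58  0.62  0.05  1.54 -0.02  0.98 -0.55]
```

View pics/b_wrist_m.png

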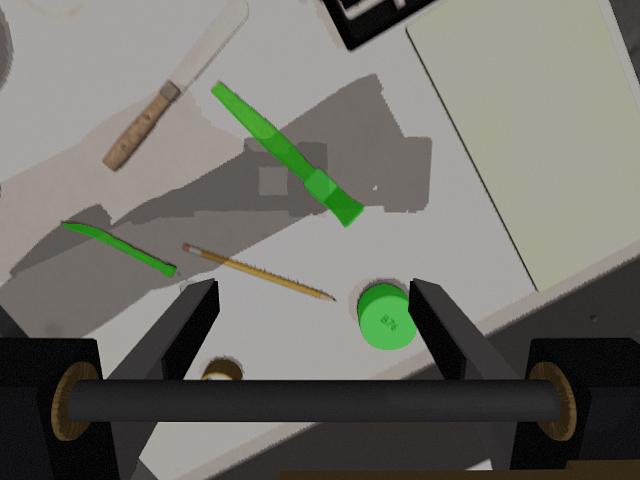

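```bash
python3 -m inch '[{"grip":100,"delta_pos":[0.032,-0.010,0],"spin":0},{"grip":100,"delta_pos":[0.032,-0.010,0],"spin":-7},{"grip":100,"delta_pos":[0,0,0],"spin":-7},{"grip":100,"delta_pos":[0,0,0],"spin":-7},{"grip":100,"delta_pos":[0,0,0],"spin":-7},{"grip":100,"delta_pos":[0,0,0],"spin":-7},{"grip":100,"delta_pos":[0,0,0],"spin":-7},{"grip":100,"delta_pos":[0,0,0],"spin":-5}]' 20
cat > go.py <<'E'
# remaining move in tool axes to world target x y z(optional) and jaw yaw
import sys; from h import *
p,R,o=pose(); a=[float(v) for v in sys.argv[1:]]
yaw=np.degrees(np.arctan2(R[1,1],R[0,1]))
d=np.array(a[:3])-p
print("p",p.round(1),"jawyaw",round(yaw,2),"tilt",R[:2,2].round(4),"F",np.round(o["force"],1),"gap",round(o["finger_gap"],1),"q",np.round(o["q"],2),"t",o["time_s"])
dy=(yaw-a[3]+90)%180-90
print("d tool mm",(R.T@d).round(1),"spin",round(dy,2))
E
python3 look.py c wrist brush,tin; python3 go.py 544.5 369 120 45
```

```text
time_s: 3.08
tool_pos: [557.8, 354.8, 210.8]
ee_rot: [0.009, 0.379, 0.925, -0.008]
force: [-0.1, 0.0, -0.7]
finger_gap: 93.9
wrist brush 0.6 [313. 193.] 3543 [544.1 367.4] [176.5  26.4] -44.4
wrist tin 0.97 [266. 358.] 2388 [622.9 223.5] [58.3 56.3] 44.2
p [557.7 355.1 210.8] jawyaw 44.95 tilt [ 0.0107 -0.0215] F [-0.6 -0.4  0.2] gap 93.6 q [-0.53  0.65 -0.16  1.48  0.14  1.02  0.05] t 3.2333
d tool mm [21.2  1.2 90.3] spin -0.05
```

View pics/c_wrist_m.png

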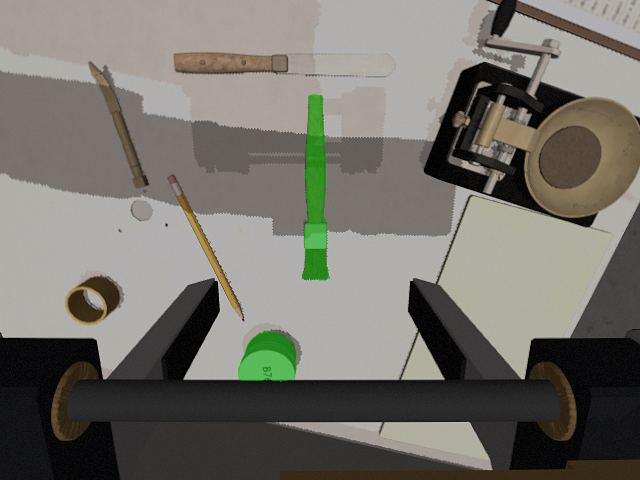

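```bash
python3 -m inch '[{"grip":60,"delta_pos":[0.012,0,0.03],"spin":0},{"grip":60,"delta_pos":[0.010,0,0.03],"spin":0},{"grip":60,"delta_pos":[0,0,0.03],"spin":0},{"grip":60,"delta_pos":[0,0,0.03],"spin":0},{"grip":60,"delta_pos":[0,0,0.02],"spin":0},{"grip":60,"delta_pos":[0,0,0],"spin":0}]' 20
 python3 go.py 544.3 368 15 45.3
```

```text
time_s: 3.73
tool_pos: [550.6, 364.0, 69.2]
ee_rot: [0.013, 0.396, 0.918, -0.005]
force: [0.3, -0.9, -1.2]
finger_gap: 58.1
p [550.6 364.   69.2] jawyaw 43.32 tilt [ 0.0208 -0.0189] F [ 0.3 -0.9 -1.2] gap 58.1 q [-0.57  0.81 -0.12  1.61  0.18  0.73 -0.03] t 3.7333
d tool mm [ 8.8 -1.9 53.9] spin -1.98
```

```bash
python3 -m inch '[{"grip":50,"delta_pos":[0.006,-0.001,0.02],"spin":-2},{"grip":50,"delta_pos":[0.004,-0.001,0.018],"spin":0},{"grip":50,"delta_pos":[0,0,0.01],"spin":0},{"grip":50,"delta_pos":[0,0,0],"spin":0},{"grip":50,"delta_pos":[0,0,0],"spin":0}]' 20
 python3 go.py 544.3 368 15 45.3; python3 look.py d side,wrist brush
```

```text
time_s: 4.15
tool_pos: [547.6, 366.9, 23.0]
ee_rot: [0.016, 0.386, 0.922, -0.004]
force: [-0.2, -0.2, 0.8]
finger_gap: 47.1
p [547.6 366.9  23. ] jawyaw 44.62 tilt [ 0.026  -0.0194] F [-0.2 -0.2  0.8] gap 47.1 q [-0.58  0.87 -0.11  1.63  0.2   0.64 -0.04] t 4.15
d tool mm [ 3.4 -1.7  7.8] spin -0.68
side brush 0.59 [306. 188.] 265 [572.2 336.1] [93.6 32.9] -48.1
wrist brush 0.78 [309. 250.] 10027 [533.3 378.5] [144.  22.] -44.6
```

View pics/d_wrist_m.png

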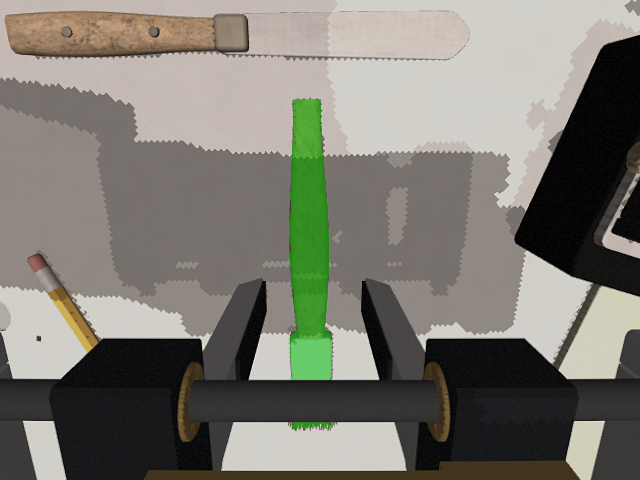

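```bash
python3 -m inch '[{"grip":50,"delta_pos":[0.004,-0.001,0.008],"spin":-0.7},{"grip":40,"delta_pos":[0,0,0.001],"spin":0},{"grip":0,"delta_pos":[0,0,0],"spin":0},{"grip":0,"delta_pos":[0,0,0],"spin":0},{"grip":0,"delta_pos":[0,0,0],"spin":0},{"grip":0,"delta_pos":[0,0,0],"spin":0},{"grip":0,"delta_pos":[0,0,0],"spin":0}]' 20
 python3 go.py 544.3 368 15 45.3
```

```text
time_s: 4.93
tool_pos: [545.4, 370.4, 15.9]
ee_rot: [0.017, 0.379, 0.925, -0.002]
force: [-0.0, 0.1, -0.6]
finger_gap: 17.1
p [545.4 370.4  15.9] jawyaw 45.42 tilt [ 0.0298 -0.0162] F [-0.   0.1 -0.6] gap 17.1 q [-0.59  0.88 -0.11  1.64  0.2   0.62 -0.03] t 4.9333
d tool mm [-0.8 -2.5  0.9] spin 0.12
```

```bash
python3 -m inch '[{"grip":0,"delta_pos":[0,0,-0.02],"spin":0},{"grip":0,"delta_pos":[0,0,-0.04],"spin":0},{"grip":0,"delta_pos":[0,0,-0.04],"spin":0},{"grip":0,"delta_pos":[0,0,-0.04],"spin":0},{"grip":0,"delta_pos":[0,0,-0.04],"spin":0},{"grip":0,"delta_pos":[0,0,-0.04],"spin":0},{"grip":0,"delta_pos":[0,0,-0.02],"spin":0}]' 20
 python3 go.py 425 -296 230 57; python3 look.py e wrist,side brush
```

```text
time_s: 5.52
tool_pos: [534.7, 371.3, 258.1]
ee_rot: [0.012, 0.379, 0.925, -0.009]
force: [-0.0, 0.5, -0.1]
finger_gap: 16.9
p [534.7 371.3 258.1] jawyaw 45.4 tilt [ 0.016  -0.0266] F [-0.   0.5 -0.1] gap 16.9 q [-0.57  0.59 -0.16  1.45  0.14  1.11  0.02] t 5.5167
d tool mm [-389.3 -551.9   44.1] spin -11.6
wrist brush 0.88 [313. 262.] 10848 [581.5 325.3] [322.   53.3] -45.5
side brush 0.63 [307. 117.] 197 [668.2 736.2] [111.7  34.7] -46.4
```

View pics/e_wrist_m.png

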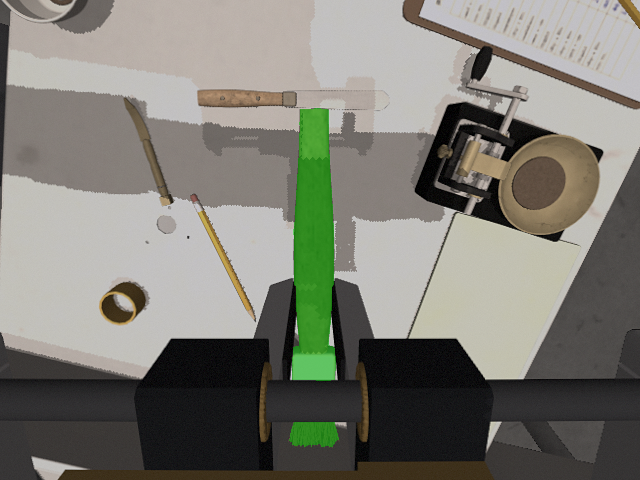

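View pics/e_side.png

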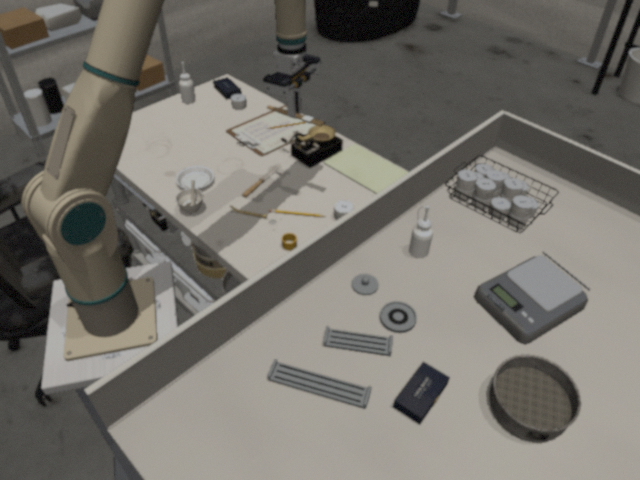

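```bash
cat > held.py <<'E'
import sys; from h import *
n=sys.argv[1]; off=float(sys.argv[2]) # plane this far below TCP
p,R,o=pose(); im=snap("wrist"); d=det("wrist",n)[0]
c,wh,a=rect(im,d["pixels"],p[2]-off); rel=R[:2,:2].T@(c-p[:2])
print(d["conf"],"c",c,wh,a,"rel TCP in tool xy",rel.round(1),"jaw yaw",np.degrees(np.arctan2(R[1,1],R[0,1])).round(1))
E
python3 held.py brush 5; python3 look.py f side,scene long_rest,short_rest,round_seat,peg_stand,tin,cutting_ring,grooving_tool
python3 - <<'E'
from h import *
im=snap("side")
for uv in ((125,398),(300,283),(440,190)): print(onplane(im,[uv],135).round(0))
E
```

```text
0.8 c [519.8 383.9] [133.6  22.2] -45.5 rel TCP in tool xy [19.5  0.8] jaw yaw 45.4
side long_rest 0.82 [320. 387.] 2214 [ 423.1 -294.9] [221.5  55.3] -33.4
side short_rest 0.65 [360. 343.] 1254 [ 539.3 -212.7] [152.1  55.2] -23.7
side round_seat 0.66 [400. 317.] 923 [ 650.8 -169.8] [93.9 83.5] 57.9
side peg_stand 0.97 [368. 287.] 460 [610.8 -50.4] [72.5 62.4] 64.0
side tin 0.83 [341. 206.] 298 [622.6 198.3] [86.  52.9] 40.4
side cutting_ring 0.8 [287. 239.] 244 [457.3 117.6] [64.4 39.5] 76.7
scene long_rest 0.73 [414. 225.] 697 [ 455.  -303.2] [184.7  55.3] -33.4
scene short_rest 0.72 [360. 224.] 508 [ 560.4 -212.7] [137.8  54.4] -25.6
scene round_seat 0.77 [324. 222.] 549 [ 652.2 -157.2] [96.2 85.5] -51.9
scene tin 0.95 [230. 288.] 597 [622.5 224.2] [93.6 54.5] -44.0
scene cutting_ring 0.55 [312. 306.] 358 [455.1 144.8] [64.2 40.3] -51.9
scene grooving_tool 0.49 [298. 364.] 199 [384.  282.4] [101.9  11.5] -31.2
[[  58. -312.  135.]]
[[ 430. -119.  135.]]
[[862. 107. 135.]]
```

```bash
python3 - <<'E'
from h import *
im=snap("side")
for uv in ((80,393),(300,250),(500,112)): print(onplane(im,[uv],135).round(0))
v=cv2.resize(im["color"][220:420,250:450],(800,800),interpolation=cv2.INTER_CUBIC)
for n,z in (("long_rest",12),("short_rest",12)):
    pass
cv2.imwrite("pics/g_side.png",cv2.resize(v,(600,600)))
E
```

```text
[[ -23. -283.  135.]]
[[453. -20. 135.]]
[[1225.  435.  135.]]
```

View pics/g_side.png

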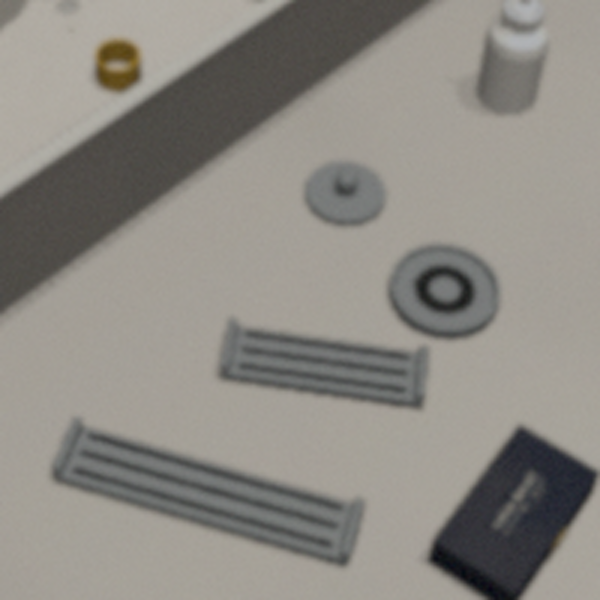

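```bash
python3 -m inch '[{"grip":0,"delta_pos":[-0.024,-0.034,0.001],"spin":0},{"grip":0,"delta_pos":[-0.024,-0.034,0.001],"spin":0},{"grip":0,"delta_pos":[-0.024,-0.034,0.001],"spin":0},{"grip":0,"delta_pos":[-0.024,-0.034,0.001],"spin":0},{"grip":0,"delta_pos":[-0.024,-0.034,0.001],"spin":0},{"grip":0,"delta_pos":[-0.024,-0.034,0.001],"spin":0},{"grip":0,"delta_pos":[-0.024,-0.034,0.001],"spin":0},{"grip":0,"delta_pos":[-0.024,-0.034,0.001],"spin":0}]' 20
 python3 go.py 425 -296 230 57
```

```text
time_s: 7.38
tool_pos: [479.1, 48.1, 250.9]
ee_rot: [0.01, 0.371, 0.929, -0.007]
force: [1.3, 0.1, -0.8]
finger_gap: 17.0
p [479.1  48.1 250.9] jawyaw 46.47 tilt [ 0.0137 -0.0214] F [ 1.3  0.1 -0.8] gap 17.0 q [-0.06  0.34 -0.15  1.93  0.1   0.87  0.54] t 7.3833
d tool mm [-197.1 -286.6   27.5] spin -10.53
```

```bash
python3 -m inch '[{"grip":0,"delta_pos":[-0.024,-0.034,0.001],"spin":0},{"grip":0,"delta_pos":[-0.024,-0.034,0.001],"spin":0},{"grip":0,"delta_pos":[-0.024,-0.034,0.001],"spin":0},{"grip":0,"delta_pos":[-0.024,-0.034,0.001],"spin":0},{"grip":0,"delta_pos":[-0.024,-0.034,0.001],"spin":-5},{"grip":0,"delta_pos":[-0.016,-0.034,0.001],"spin":-6},{"grip":0,"delta_pos":[-0.01,-0.030,0.001],"spin":0},{"grip":0,"delta_pos":[0,0,0],"spin":0}]' 20
 python3 go.py 425 -296 230 57; python3 held.py brush 5; python3 look.py i wrist long_rest,short_rest,round_seat,peg_stand
```

```text
time_s: 8.05
tool_pos: [428.4, -237.9, 252.1]
ee_rot: [0.014, 0.281, 0.959, -0.011]
force: [0.6, -0.6, 0.1]
finger_gap: 17.1
p [ 428.4 -237.9  252.1] jawyaw 57.32 tilt [ 0.0201 -0.0284] F [ 0.6 -0.6  0.1] gap 17.1 q [ 0.51  0.34 -0.1   1.93  0.07  0.85  1.37] t 8.05
d tool mm [-27.7 -50.5  23.7] spin 0.32
0.74 c [ 412.1 -227.8] [133.6  22.3] -32.7 rel TCP in tool xy [19.2 -0.4] jaw yaw 57.3
wrist long_rest 0.85 [263. 212.] 7224 [ 431.4 -295.5] [219.6  47.2] -32.6
wrist short_rest 0.8 [387. 271.] 5360 [ 544.1 -212.3] [159.4  47.5] -24.8
wrist round_seat 0.96 [468. 328.] 3208 [ 649.3 -160.6] [90.4 70.2] 28.0
wrist peg_stand 0.84 [542. 252.] 2927 [612.4 -51.1] [69.4 67.5] 20.7
```

View pics/i_wrist_m.png

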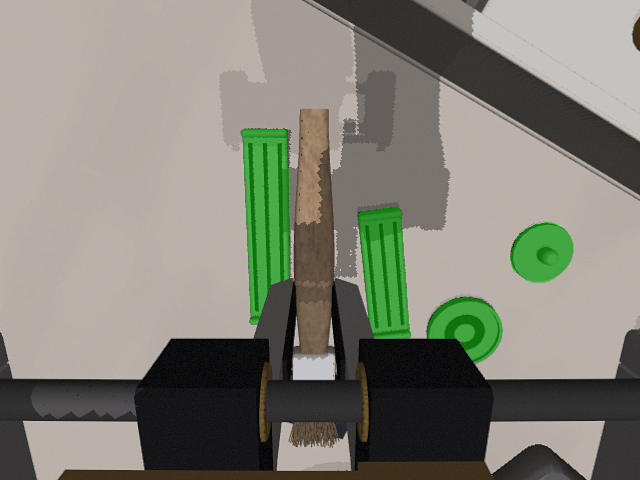

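```bash
cat > fit.py <<'E'
import sys; from h import *
from scipy.optimize import minimize
def box(w,l,z0,z1,y0=0): return np.array([[sx*w/2,y0+sy*l/2,z] for sx in(-1,1) for sy in(-1,1) for z in (z0,z1)])
def cyl(r,z0,z1): 
    a=np.linspace(0,2*np.pi,60,endpoint=False); return np.array([[r*np.cos(t),r*np.sin(t),z] for t in a for z in(z0,z1)])
M={"long_rest":[box(46,217,0,12),box(46,8,0,21,-104.5),box(46,8,0,21,104.5)],"short_rest":[box(46,153,0,12),box(46,8,0,21,-72.5),box(46,8,0,21,72.5)],
"round_seat":[cyl(43.5,0,13)],"peg_stand":[cyl(34,0,8),cyl(9,8,26)],"tin":[cyl(28.5,5,43)],"cutting_ring":[cyl(21,5,33)]}
def sil(im,parts,x,y,th,s=4):
    c,n=np.cos(th),np.sin(th); m=np.zeros((480*s,640*s),np.uint8)
    for P in parts:
        Q=P.copy(); Q[:,:2]=P[:,:2]@np.array([[c,n],[-n,c]])+[x,y]
        cv2.fillConvexPoly(m,cv2.convexHull((proj(im,Q)*s).astype(np.float32)).round().astype(np.int32),1)
    return m
def fit(name,ims,masks,x0,dz=0,clip=None):
    parts=[p+[0,0,dz] for p in M[name]]; S=3
    big=[cv2.resize(m.astype(np.uint8),None,fx=S,fy=S,interpolation=cv2.INTER_NEAREST) for m in masks]
    def f(v):
        t=0
        for im,m,cl in zip(ims,big,clip or [None]*len(ims)):
            q=sil(im,parts,v[0],v[1],np.radians(v[2]),S)
            if cl: q=q.copy(); q[int(cl*S):]=0; 
            t+=1-(q&m).sum()/(q|m).sum()
        return t
    r=minimize(f,x0,method="Nelder-Mead",options=dict(initial_simplex=np.array([x0]*4)+np.array([[0,0,0],[8,0,0],[0,8,0],[0,0,6]]),xatol=.1,fatol=1e-4,maxiter=120))
    return r.x.round(1),round(1-r.fun/len(ims),3)
G={"long_rest":[428,-295,58],"short_rest":[542,-212,66],"round_seat":[650,-165,0],"peg_stand":[612,-50,0],"tin":[625,215,0],"cutting_ring":[462,130,0]}
if __name__=="__main__":
    cams=sys.argv[1].split(','); 
    I={c:snap(c) for c in cams}
    for n in sys.argv[2].split(','):
        D={c:det(c,n) for c in cams}
        ok=[c for c in cams if D[c]]
        g=list(G[n])
        for c in ok: print(n,c,round(D[c][0]["conf"],2),*fit(n,[I[c]],[D[c][0]["pixels"]],g))
        if len(ok)>1: print(n,"joint",*fit(n,[I[c] for c in ok],[D[c][0]["pixels"] for c in ok],g))
E
python3 fit.py wrist,side long_rest,short_rest,round_seat,peg_stand
```

```text
long_rest wrist 0.88 [ 429.6 -294.2   57.1] 0.865
long_rest side 0.58 [ 427.7 -294.3   58.4] 0.897
long_rest joint [ 427.8 -293.3   57.3] 0.875
short_rest wrist 0.57 [ 543.2 -211.3   65.8] 0.905
short_rest side 0.6 [ 541.3 -212.2   65.9] 0.91
short_rest joint [ 541.8 -211.    65.5] 0.903
round_seat wrist 0.82 [ 657.1 -167.3    1.1] 0.722
round_seat side 0.87 [ 653.9 -166.9    1.7] 0.93
round_seat joint [ 655.8 -166.3   -1.1] 0.823
peg_stand wrist 0.93 [615.  -49.6  -3.1] 0.947
peg_stand side 0.92 [611.8 -47.1   4.9] 0.908
peg_stand joint [ 6.141e+02 -4.890e+01  3.000e-01] 0.909
```

```bash
python3 - <<'E'
from h import *
p,R,o=pose(); im=snap("wrist")
for off in (0,5,11):
    P=onplane(im,[(313,108),(314,446)],p[2]-off); print(off,((P-p)@R).round(1),np.linalg.norm(P[0]-P[1]).round(1))
E
python3 go.py 428.5 -294 28 57.4
```

```text
0 [[ 86.2  -0.6  -2.6]
 [-85.7  -0.1   2.6]] 171.9
5 [[ 86.5  -0.6   2.4]
 [-90.4  -0.1   7.8]] 177.0
11 [[ 86.9  -0.6   8.3]
 [-96.2  -0.1  14. ]] 183.2
p [ 431.  -230.4  252. ] jawyaw 57.89 tilt [ 0.0209 -0.0244] F [-0.3  0.1 -1.4] gap 17.3 q [ 0.51  0.34 -0.11  1.93  0.07  0.85  1.37] t 8.95
d tool mm [-24.7 -53.1 225.3] spin 0.49
```

```bash
python3 -m inch '[{"grip":0,"delta_pos":[-0.012,-0.028,0.025],"spin":0},{"grip":0,"delta_pos":[-0.012,-0.025,0.025],"spin":0},{"grip":0,"delta_pos":[-0.004,-0.006,0.035],"spin":0},{"grip":0,"delta_pos":[0,0,0.035],"spin":0},{"grip":0,"delta_pos":[0,0,0.03],"spin":0},{"grip":0,"delta_pos":[0,0,0.02],"spin":0},{"grip":0,"delta_pos":[0,0,0],"spin":0}]' 20
 python3 go.py 427.2 -293.2 24 57.4
```

```text
time_s: 9.53
tool_pos: [432.6, -305.7, 80.2]
ee_rot: [0.02, 0.276, 0.961, -0.01]
force: [-0.1, 0.0, -0.4]
finger_gap: 16.9
p [ 432.6 -305.7   80.2] jawyaw 57.92 tilt [ 0.0324 -0.0309] F [-0.1  0.  -0.4] gap 16.9 q [ 0.6   0.64 -0.06  2.01  0.11  0.45  1.46] t 9.5333
d tool mm [13.6  8.2 55.6] spin 0.52
```

```bash
python3 -m inch '[{"grip":0,"delta_pos":[0.008,0.006,0.012],"spin":0.5},{"grip":0,"delta_pos":[0.005,0.002,0.012],"spin":0},{"grip":0,"delta_pos":[0,0,0.01],"spin":0},{"grip":0,"delta_pos":[0,0,0.008],"spin":0},{"grip":0,"delta_pos":[0,0,0.0],"spin":0},{"grip":0,"delta_pos":[0,0,0],"spin":0}]' 20
 python3 go.py 427.2 -293.2 24 57.4; python3 fit.py wrist,side long_rest
```

```text
time_s: 10.03
tool_pos: [429.9, -295.2, 38.6]
ee_rot: [0.022, 0.281, 0.959, -0.011]
force: [0.3, -1.4, 0.7]
finger_gap: 16.8
p [ 429.9 -295.2   38.6] jawyaw 57.35 tilt [ 0.0362 -0.0335] F [ 0.3 -1.4  0.7] gap 16.8 q [ 0.57  0.71 -0.04  2.06  0.12  0.33  1.43] t 10.0333
d tool mm [ 4.1  0.3 14.4] spin -0.05
long_rest wrist 0.97 [ 430.5 -295.    57.1] 0.439
long_rest side 0.77 [ 427.  -295.5   57.4] 0.529
long_rest joint [ 428.7 -295.    56.9] 0.473
```

```bash
python3 -c "
from h import *
snap('wrist','j_w')"
```

```text
(no output)
```

View pics/j_w.png

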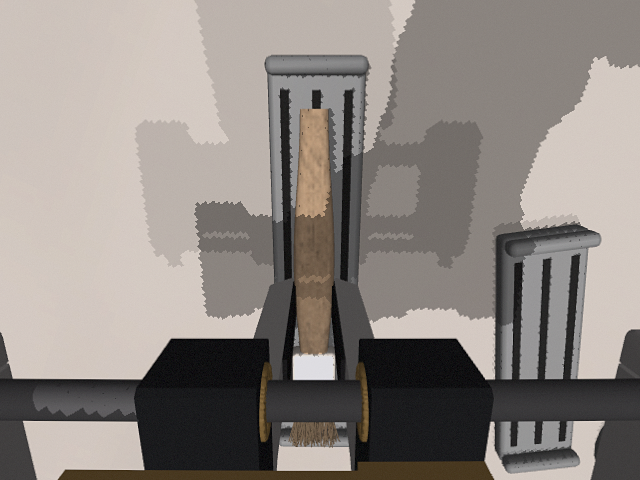

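```bash
python3 -m inch '[{"grip":0,"delta_pos":[0.004,0.001,0.007],"spin":0},{"grip":0,"delta_pos":[0.001,0,0.006],"spin":0},{"grip":0,"delta_pos":[0,0,0.002],"spin":0},{"grip":0,"delta_pos":[0,0,0],"spin":0}]' 20
 python3 go.py 427.2 -293.2 24 57.4;python3 -c "
from h import *
snap('wrist','k_w')"
```

```text
time_s: 10.62
tool_pos: [426.7, -292.2, 23.0]
ee_rot: [0.023, 0.281, 0.959, -0.011]
force: [-0.1, 0.9, 0.4]
finger_gap: 17.0
p [ 426.7 -292.2   23. ] jawyaw 57.32 tilt [ 0.038  -0.0345] F [-0.1  0.9  0.4] gap 17.0 q [ 0.56  0.73 -0.04  2.08  0.12  0.28  1.42] t 10.6167
d tool mm [-1.  -0.6 -0.9] spin -0.08
```

View pics/k_w.png

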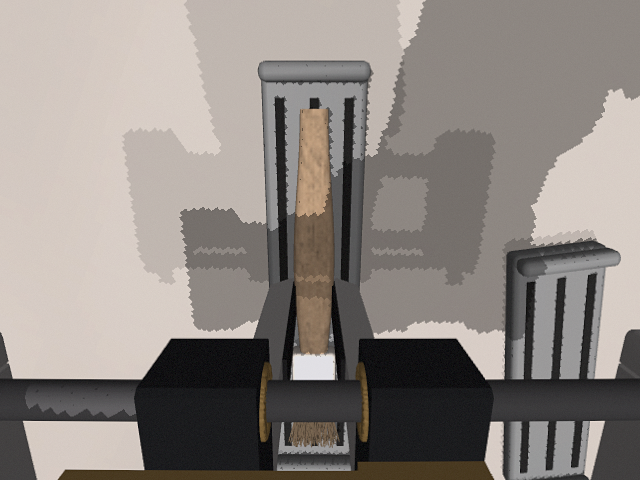

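```bash
python3 -m inch '[{"grip":0,"delta_pos":[0,0,0.002],"spin":0},{"grip":10,"delta_pos":[0,0,0],"spin":0},{"grip":30,"delta_pos":[0,0,0],"spin":0},{"grip":40,"delta_pos":[0,0,0],"spin":0},{"grip":50,"delta_pos":[0,0,0],"spin":0},{"grip":60,"delta_pos":[0,0,0],"spin":0},{"grip":60,"delta_pos":[0,0,-0.02],"spin":0},{"grip":60,"delta_pos":[0,0,-0.04],"spin":0}]' 20
 python3 go.py 380 284 200 57.4;python3 -c "
from h import *
snap('wrist','l_w')"
```

```text
time_s: 11.33
tool_pos: [421.6, -288.5, 77.2]
ee_rot: [0.018, 0.281, 0.959, -0.01]
force: [0.3, 0.5, -0.6]
finger_gap: 53.5
p [ 421.6 -288.5   77.2] jawyaw 57.34 tilt [ 0.0288 -0.0293] F [ 0.3  0.5 -0.6] gap 53.5 q [ 0.58  0.63 -0.06  2.06  0.11  0.42  1.43] t 11.3333
d tool mm [ 338.6  458.3 -140.6] spin -0.06
```

View pics/l_w.png

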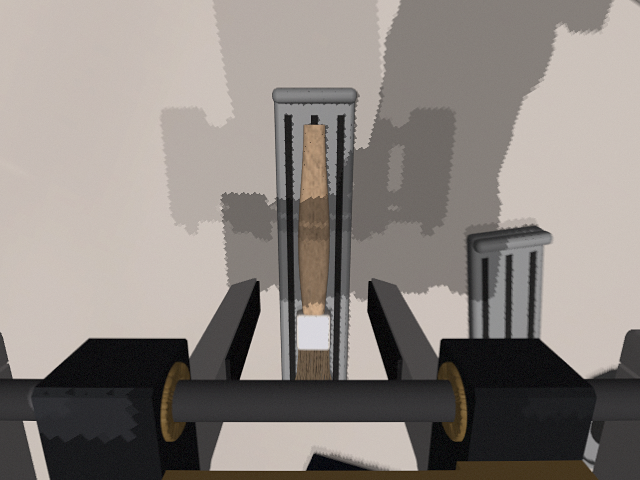

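```bash
python3 -m inch '[{"grip":60,"delta_pos":[0,0,-0.04],"spin":0},{"grip":60,"delta_pos":[0,0,-0.04],"spin":0},{"grip":60,"delta_pos":[0.01,0.014,-0.037],"spin":0},{"grip":60,"delta_pos":[0.02,0.028,-0.02],"spin":0},{"grip":60,"delta_pos":[0.024,0.034,0],"spin":0},{"grip":60,"delta_pos":[0.024,0.034,0],"spin":0},{"grip":60,"delta_pos":[0.024,0.034,0],"spin":0},{"grip":60,"delta_pos":[0.024,0.034,0],"spin":0}]' 20
python3 fit.py wrist,side long_rest >/dev/null;  python3 go.py 374 284 200 60
```

```text
time_s: 12.05
tool_pos: [414.4, -72.8, 218.6]
ee_rot: [0.031, 0.291, 0.956, -0.013]
force: [0.4, 1.1, -0.5]
finger_gap: 56.1
p [414.6 -73.3 218.2] jawyaw 56.38 tilt [ 0.0499 -0.0419] F [-0.4 -0.5  0.7] gap 56.3 q [ 0.17  0.27 -0.12  2.16  0.11  0.66  0.95] t 12.25
d tool mm [232.2 275.2   1.1] spin -3.62
```

```bash
python3 -m inch '[{"grip":60,"delta_pos":[0.02,0.034,0],"spin":0},{"grip":60,"delta_pos":[0.024,0.034,0],"spin":0},{"grip":60,"delta_pos":[0.026,0.032,0],"spin":0},{"grip":60,"delta_pos":[0.026,0.032,0],"spin":0},{"grip":60,"delta_pos":[0.026,0.032,0],"spin":0},{"grip":60,"delta_pos":[0.026,0.032,0],"spin":0},{"grip":60,"delta_pos":[0.026,0.032,0],"spin":0},{"grip":60,"delta_pos":[0.026,0.032,0],"spin":-3}]' 20
 python3 go.py 374 284 200 60
```

```text
time_s: 12.92
tool_pos: [408.5, 240.6, 201.1]
ee_rot: [0.034, 0.29, 0.956, -0.018]
force: [1.2, -0.3, 0.5]
finger_gap: 56.5
p [408.5 240.6 201.1] jawyaw 56.23 tilt [ 0.0539 -0.0541] F [ 1.2 -0.3  0.5] gap 56.5 q [-0.52  0.39 -0.18  2.02  0.21  0.74  0.14] t 12.9167
d tool mm [52.7 16.9 -3.1] spin -3.77
```

```bash
python3 -m inch '[{"grip":60,"delta_pos":[0.008,0.003,0],"spin":-2},{"grip":60,"delta_pos":[0.008,0.003,0],"spin":-2},{"grip":60,"delta_pos":[0.008,0.003,0],"spin":0},{"grip":60,"delta_pos":[0.008,0.003,0],"spin":0},{"grip":60,"delta_pos":[0.008,0.003,0],"spin":0},{"grip":60,"delta_pos":[0.008,0.003,0],"spin":0},{"grip":60,"delta_pos":[0.008,0.003,0],"spin":0},{"grip":60,"delta_pos":[0.0,0.0,0],"spin":0}]' 20
 python3 go.py 374 284 200 60; python3 look.py m wrist,scene grooving_tool
```

```text
time_s: 13.58
tool_pos: [373.1, 289.0, 195.2]
ee_rot: [0.033, 0.259, 0.965, -0.019]
force: [0.4, 0.2, -0.4]
finger_gap: 56.0
p [373.1 289.  195.2] jawyaw 59.96 tilt [ 0.0544 -0.0534] F [ 0.4  0.2 -0.4] gap 56.0 q [-0.63  0.41 -0.2   2.02  0.23  0.73  0.06] t 13.5833
d tool mm [-3.6 -4.  -4.5] spin -0.04
wrist grooving_tool 0.84 [314. 213.] 1063 [377.8 282.7] [109.6   9.1] -31.2
scene grooving_tool 0.65 [300. 365.] 168 [383.6 282.6] [101.1  10.5] -30.6
```

View pics/m_wrist.png

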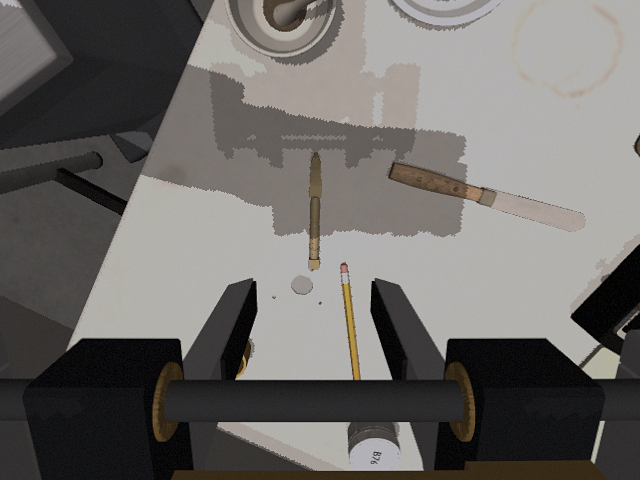

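```bash
python3 -m inch '[{"grip":60,"delta_pos":[-0.04,0,0],"spin":0},{"grip":60,"delta_pos":[-0.04,0,0],"spin":0},{"grip":60,"delta_pos":[-0.04,0,0],"spin":0},{"grip":60,"delta_pos":[-0.04,0,0],"spin":0},{"grip":60,"delta_pos":[0,0,0],"spin":0},{"grip":60,"delta_pos":[0.0,0.0,0],"spin":0}]' 20
 python3 go.py 378 282.5 200 59.2
```

```text
time_s: 14.28
tool_pos: [519.1, 204.2, 207.7]
ee_rot: [0.035, 0.258, 0.965, -0.019]
force: [-1.3, 0.3, -0.8]
finger_gap: 56.1
p [519.1 204.2 207.7] jawyaw 60.07 tilt [ 0.057  -0.0542] F [-1.3  0.3 -0.8] gap 56.1 q [-0.35  0.49 -0.18  1.81  0.22  0.83  0.39] t 14.2833
d tool mm [161.5  -2.4  -4.6] spin 0.87
```

```bash
python3 -m inch '[{"grip":60,"delta_pos":[0,0,0],"spin":7},{"grip":60,"delta_pos":[0,0,0],"spin":7},{"grip":60,"delta_pos":[0,0,0],"spin":7},{"grip":60,"delta_pos":[0,0,0],"spin":7},{"grip":60,"delta_pos":[0,0,0],"spin":7},{"grip":60,"delta_pos":[0,0,0],"spin":7},{"grip":60,"delta_pos":[0,0,0],"spin":0},{"grip":60,"delta_pos":[0,0,0],"spin":0}]' 20
 python3 go.py 378 282.5 200 59.2
```

```text
time_s: 14.95
tool_pos: [514.3, 203.9, 206.6]
ee_rot: [0.038, 0.593, 0.804, -0.007]
force: [0.1, 0.9, -1.0]
finger_gap: 56.2
p [514.3 203.9 206.6] jawyaw 17.22 tilt [ 0.0526 -0.0554] F [ 0.1  0.9 -1. ] gap 56.2 q [-0.49  0.48  0.02  1.83  0.09  0.81 -0.23] t 14.95
d tool mm [ 115.3 -107.1   -5. ] spin -41.98
```

```bash
python3 -m inch '[{"grip":60,"delta_pos":[-0.035,-0.011,-0.019],"spin":0},{"grip":60,"delta_pos":[-0.035,-0.011,-0.019],"spin":0},{"grip":60,"delta_pos":[-0.035,-0.011,-0.019],"spin":0},{"grip":60,"delta_pos":[-0.035,-0.011,-0.019],"spin":0},{"grip":60,"delta_pos":[-0.035,-0.011,-0.019],"spin":0},{"grip":60,"delta_pos":[0,0,0],"spin":0},{"grip":60,"delta_pos":[0,0,0],"spin":0},{"grip":60,"delta_pos":[0,0,0],"spin":0}]' 20
 python3 go.py 378 282.5 200 59.2
```

```text
time_s: 15.62
tool_pos: [506.7, 22.9, 314.2]
ee_rot: [0.037, 0.579, 0.814, -0.008]
force: [-0.3, -0.5, -0.9]
finger_gap: 56.3
p [506.7  22.9 314.2] jawyaw 19.23 tilt [ 0.0509 -0.0565] F [-0.3 -0.5 -0.9] gap 56.3 q [-0.18  0.29  0.04  1.81  0.06  1.    0.16] t 15.6167
d tool mm [294.7 -39.4  92.6] spin -39.97
```

```bash
python3 -m inch '[{"grip":60,"delta_pos":[0.030,-0.004,0.004],"spin":0},{"grip":60,"delta_pos":[0.030,-0.004,0.004],"spin":0},{"grip":60,"delta_pos":[0.030,-0.004,0.004],"spin":0},{"grip":60,"delta_pos":[0.030,-0.004,0.004],"spin":0},{"grip":60,"delta_pos":[0.030,-0.004,0.004],"spin":0},{"grip":60,"delta_pos":[0.030,-0.004,0.004],"spin":0},{"grip":60,"delta_pos":[0.030,-0.004,0.004],"spin":0},{"grip":60,"delta_pos":[0.030,-0.004,0.004],"spin":0}]' 20
 python3 go.py 378 282.5 200 59.2
python3 -m inch '[{"grip":60,"delta_pos":[0,0,0],"spin":-6},{"grip":60,"delta_pos":[0,0,0],"spin":-6},{"grip":60,"delta_pos":[0,0,0],"spin":-6},{"grip":60,"delta_pos":[0,0,0],"spin":-6},{"grip":60,"delta_pos":[0,0,0],"spin":-6},{"grip":60,"delta_pos":[0,0,0],"spin":-6},{"grip":60,"delta_pos":[0,0,0],"spin":-4}]' 20
 python3 go.py 378 282.5 200 59.2; python3 look.py n wrist grooving_tool
```

```text
time_s: 16.28
tool_pos: [391.5, 247.2, 257.6]
ee_rot: [0.037, 0.573, 0.819, -0.011]
force: [0.2, -0.4, -0.5]
finger_gap: 56.3
p [391.5 247.2 257.6] jawyaw 20.08 tilt [ 0.0476 -0.0598] F [ 0.2 -0.4 -0.5] gap 56.3 q [-0.63  0.3  -0.07  1.96  0.13  0.88 -0.43] t 16.2833
d tool mm [41.9 -2.  54.7] spin -39.12
time_s: 16.87
tool_pos: [374.3, 266.0, 249.6]
ee_rot: [0.023, 0.218, 0.975, -0.025]
force: [0.8, -0.3, -0.2]
finger_gap: 56.5
p [374.3 266.  249.6] jawyaw 64.79 tilt [ 0.0335 -0.0593] F [ 0.8 -0.3 -0.2] gap 56.5 q [-0.54  0.32 -0.26  1.97  0.19  0.89  0.23] t 16.8667
d tool mm [ 6.4 18.5 48.7] spin 5.59
wrist grooving_tool 0.85 [337. 191.] 938 [377.7 282.5] [110.2  10.9] -31.1
```

```bash
python3 -m inch '[{"grip":45,"delta_pos":[0.005,0.012,0.02],"spin":4},{"grip":45,"delta_pos":[0.003,0.006,0.025],"spin":1.5},{"grip":45,"delta_pos":[0,0.002,0.03],"spin":0},{"grip":45,"delta_pos":[0,0,0.03],"spin":0},{"grip":45,"delta_pos":[0,0,0.03],"spin":0},{"grip":45,"delta_pos":[0,0,0.025],"spin":0},{"grip":45,"delta_pos":[0,0,0],"spin":0}]' 20
 python3 go.py 377.8 282.5 14.5 58.9;python3 look.py n wrist grooving_tool
```

```text
time_s: 17.55
tool_pos: [379.8, 286.3, 82.5]
ee_rot: [0.025, 0.27, 0.962, -0.02]
force: [0.1, 0.0, 0.1]
finger_gap: 42.4
p [379.8 286.3  82.5] jawyaw 58.57 tilt [ 0.0364 -0.0525] F [0.1 0.  0.1] gap 42.4 q [-0.66  0.6  -0.14  2.11  0.32  0.47 -0.04] t 17.55
d tool mm [ 3.7 -2.5 68. ] spin -0.33
```

```bash
python3 -m inch '[{"grip":40,"delta_pos":[0.002,-0.002,0.02],"spin":0},{"grip":40,"delta_pos":[0.001,0,0.02],"spin":0},{"grip":40,"delta_pos":[0,0,0.012],"spin":0},{"grip":40,"delta_pos":[0,0,0.005],"spin":0},{"grip":40,"delta_pos":[0,0,0],"spin":0}]' 20
 python3 go.py 377.8 282.5 14.5 58.9;python3 look.py o wrist grooving_tool
```

```text
time_s: 18.07
tool_pos: [385.0, 292.5, 35.2]
ee_rot: [0.03, 0.271, 0.962, -0.01]
force: [0.2, -0.2, -0.2]
finger_gap: 37.8
p [385.  292.5  35.2] jawyaw 58.54 tilt [ 0.0525 -0.0364] F [ 0.2 -0.2 -0.2] gap 37.8 q [-0.7   0.69 -0.08  2.13  0.37  0.32 -0.09] t 18.0667
d tool mm [  2.3 -12.2  20.7] spin -0.36
wrist grooving_tool 0.79 [291. 268.] 3415 [378.5 282.5] [112.2  10.6] -31.2
```

View pics/o_wrist.png

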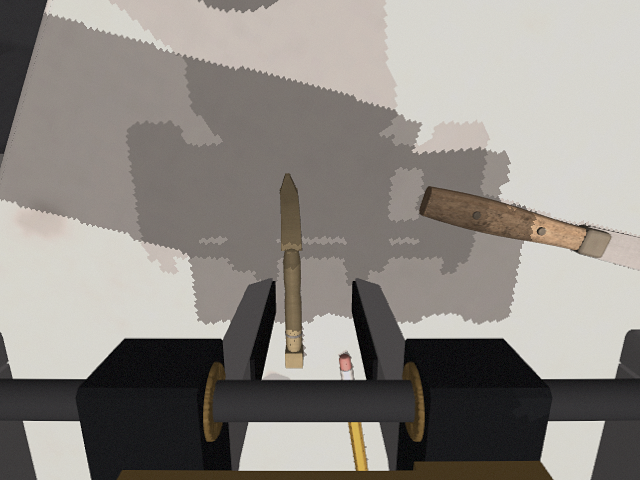

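```bash
python3 -m inch '[{"grip":40,"delta_pos":[0.001,-0.008,0],"spin":0},{"grip":40,"delta_pos":[0.001,-0.005,0.004],"spin":0},{"grip":40,"delta_pos":[0,-0.001,0.005],"spin":0},{"grip":40,"delta_pos":[0,0,0],"spin":0}]' 20
 python3 go.py 377.8 282.5 14.5 58.9
```

```text
time_s: 18.5
tool_pos: [377.7, 281.9, 29.7]
ee_rot: [0.032, 0.272, 0.962, -0.007]
force: [-0.0, 0.3, -0.5]
finger_gap: 37.7
p [377.7 281.9  29.7] jawyaw 58.48 tilt [ 0.0578 -0.031 ] F [-0.   0.3 -0.5] gap 37.7 q [-0.71  0.7  -0.06  2.17  0.39  0.27 -0.11] t 18.5
d tool mm [ 1.2  0.5 15.1] spin -0.42
```

```bash
python3 -m inch '[{"grip":40,"delta_pos":[0.001,0,0.006],"spin":0},{"grip":40,"delta_pos":[0,0,0.003],"spin":0},{"grip":40,"delta_pos":[0,0,0],"spin":0}]' 20
 python3 go.py 377.8 282.5 14.5 58.9
```

```text
time_s: 18.75
tool_pos: [377.4, 282.0, 19.9]
ee_rot: [0.032, 0.272, 0.962, -0.007]
force: [0.5, -0.2, -0.5]
finger_gap: 37.2
p [377.4 282.   19.9] jawyaw 58.46 tilt [ 0.0581 -0.0309] F [ 0.5 -0.2 -0.5] gap 37.2 q [-0.71  0.72 -0.06  2.18  0.43  0.25 -0.15] t 18.75
d tool mm [0.2 0.6 5.4] spin -0.44
```

```bash
python3 -m inch '[{"grip":40,"delta_pos":[0,0.001,0.003],"spin":0},{"grip":30,"delta_pos":[0,0,0],"spin":0}]' 20
 python3 -c "
from h import *
p,R,o=pose();print(p,o['q'].round(4),o['force']);snap('wrist','p_w')"
```

```text
time_s: 18.92
tool_pos: [378.0, 282.9, 16.2]
ee_rot: [0.032, 0.272, 0.962, -0.007]
force: [0.6, 0.0, 0.4]
finger_gap: 33.7
[378.03751904 282.87659497  16.15981057] [-0.7063  0.7256 -0.0647  2.1754  0.4488  0.2443 -0.17  ] [0.56911405 0.0442191  0.40852606]
```

View pics/p_w.png

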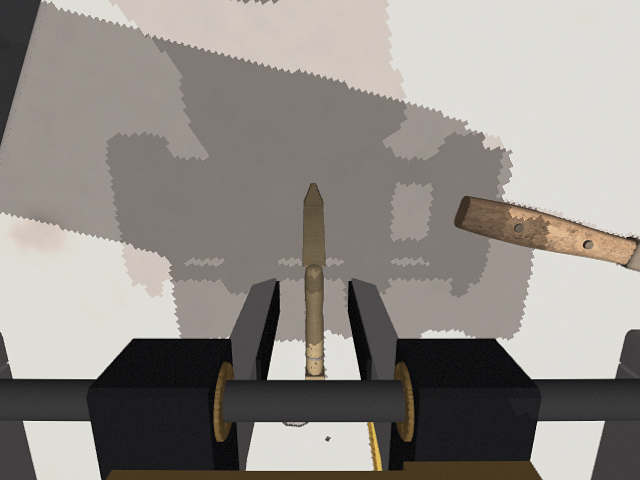

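```bash
python3 -m inch '[{"grip":15,"delta_pos":[0,0,0.001],"spin":0},{"grip":0,"delta_pos":[0,0,0],"spin":0},{"grip":0,"delta_pos":[0,0,0],"spin":0},{"grip":0,"delta_pos":[0,0,0],"spin":0},{"grip":0,"delta_pos":[0,0,0],"spin":0},{"grip":0,"delta_pos":[0,0,0],"spin":0},{"grip":0,"delta_pos":[0,0,-0.01],"spin":0},{"grip":0,"delta_pos":[0,0,-0.02],"spin":0}]' 25
 python3 -c "
from h import *
p,R,o=pose();print(p,o['q'].round(4),o['force']);snap('wrist','q_w')"
```

```text
time_s: 19.63
tool_pos: [374.9, 282.4, 43.2]
ee_rot: [0.031, 0.271, 0.962, -0.01]
force: [0.4, -0.6, -0.1]
finger_gap: 8.2
[374.89613197 282.41858501  43.24858569] [-0.675   0.6698 -0.116   2.1666  0.437   0.3228 -0.1608] [ 0.36570624 -0.64212956 -0.0810254 ]
```

View pics/q_w.png

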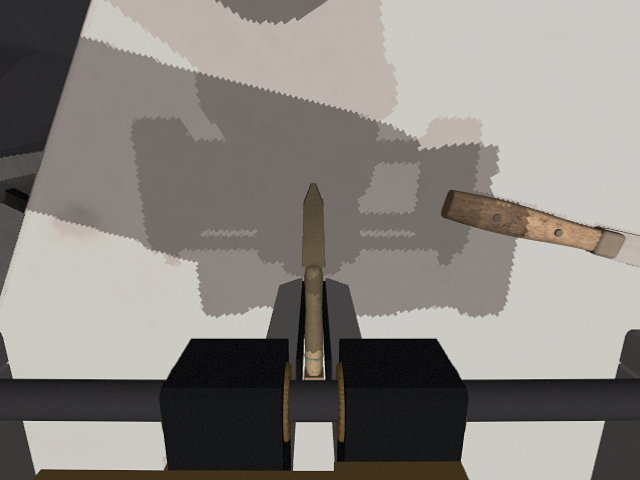

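```bash
python3 - <<'E'
from h import *
p,R,o=pose(); im=snap("wrist")
for off in (5,10):
    P=onplane(im,[(313,183),(314,378)],p[2]-off); print(off,((P-p)@R).round(1))
E
python3 -m inch '[{"grip":0,"delta_pos":[0,0,-0.025],"spin":0},{"grip":0,"delta_pos":[0,0,-0.03],"spin":0},{"grip":0,"delta_pos":[0,0,-0.03],"spin":0},{"grip":0,"delta_pos":[0,0,-0.03],"spin":0},{"grip":0,"delta_pos":[0,0,-0.03],"spin":0},{"grip":0,"delta_pos":[0,0,-0.03],"spin":0},{"grip":0,"delta_pos":[0,0,-0.01],"spin":0}]' 25
 python3 go.py 541.8 -211.5 220 65.7
```

```text
5 [[ 55.2  -0.6   1.4]
 [-47.3  -0.1   8.1]]
10 [[ 54.7  -0.6   6.4]
 [-50.9  -0.1  13.4]]
time_s: 20.32
tool_pos: [363.8, 288.1, 232.7]
ee_rot: [0.029, 0.272, 0.962, -0.011]
force: [0.9, 1.0, -0.8]
finger_gap: 8.6
p [363.8 288.1 232.7] jawyaw 58.44 tilt [ 0.0509 -0.0364] F [ 0.9  1.  -0.8] gap 8.6 q [-0.54  0.34 -0.32  2.    0.23  0.82  0.02] t 20.3167
d tool mm [-411.5 -332.5   39.9] spin -7.26
```

```bash
python3 -m inch '[{"grip":0,"delta_pos":[-0.026,-0.021,0.002],"spin":0},{"grip":0,"delta_pos":[-0.026,-0.021,0.002],"spin":0},{"grip":0,"delta_pos":[-0.026,-0.021,0.002],"spin":0},{"grip":0,"delta_pos":[-0.026,-0.021,0.002],"spin":0},{"grip":0,"delta_pos":[-0.026,-0.021,0.002],"spin":0},{"grip":0,"delta_pos":[-0.026,-0.021,0.002],"spin":0},{"grip":0,"delta_pos":[-0.026,-0.021,0.002],"spin":0},{"grip":0,"delta_pos":[-0.026,-0.021,0.002],"spin":0}]' 25
 python3 go.py 541.8 -211.5 220 65.7
```

```text
time_s: 20.98
tool_pos: [458.6, 36.6, 230.0]
ee_rot: [0.032, 0.264, 0.964, -0.004]
force: [0.8, 0.9, -1.3]
finger_gap: 8.3
p [458.6  36.6 230. ] jawyaw 59.41 tilt [ 0.0602 -0.0242] F [ 0.8  0.9 -1.3] gap 8.3 q [ 0.03  0.32 -0.26  2.05  0.17  0.74  0.7 ] t 20.9833
d tool mm [-197.  -171.3   21. ] spin -6.29
```

```bash
python3 -m inch '[{"grip":0,"delta_pos":[-0.026,-0.022,0.002],"spin":0},{"grip":0,"delta_pos":[-0.026,-0.022,0.002],"spin":0},{"grip":0,"delta_pos":[-0.026,-0.022,0.002],"spin":0},{"grip":0,"delta_pos":[-0.026,-0.022,0.002],"spin":0},{"grip":0,"delta_pos":[-0.026,-0.022,0.002],"spin":-3},{"grip":0,"delta_pos":[-0.022,-0.016,0.002],"spin":-3},{"grip":0,"delta_pos":[-0.010,-0.008,0.002],"spin":0},{"grip":0,"delta_pos":[0,0,0],"spin":0}]' 25
 python3 go.py 541.8 -211.5 25 65.7; python3 fit.py wrist,side short_rest,round_seat,peg_stand; python3 -c "
from h import *
snap('wrist','r_w');snap('side','r_s')"
```

```text
time_s: 21.65
tool_pos: [533.3, -181.4, 219.1]
ee_rot: [0.031, 0.218, 0.975, -0.008]
force: [0.2, -0.2, -0.9]
finger_gap: 8.4
p [ 533.3 -181.4  219.1] jawyaw 64.77 tilt [ 0.0562 -0.0296] F [ 0.2 -0.2 -0.9] gap 8.4 q [ 0.43  0.47 -0.24  1.81  0.17  0.81  1.24] t 21.65
d tool mm [ -8.1 -23.  195. ] spin -0.93
short_rest wrist 0.97 [ 543.3 -212.6   63.9] 0.749
short_rest side 0.74 [ 540.6 -211.1   64.6] 0.875
short_rest joint [ 541.9 -210.9   64.8] 0.81
round_seat wrist 0.81 [ 657.7 -167.1   -3.9] 0.841
round_seat side 0.58 [ 653.8 -166.1    3.7] 0.958
round_seat joint [ 6.553e+02 -1.656e+02  1.000e-01] 0.879
peg_stand wrist 0.87 [615.6 -49.2  -0.9] 0.928
peg_stand side 0.75 [610.9 -48.1   1.1] 0.937
peg_stand joint [612.9 -49.    3.7] 0.904
```

View pics/r_w.png

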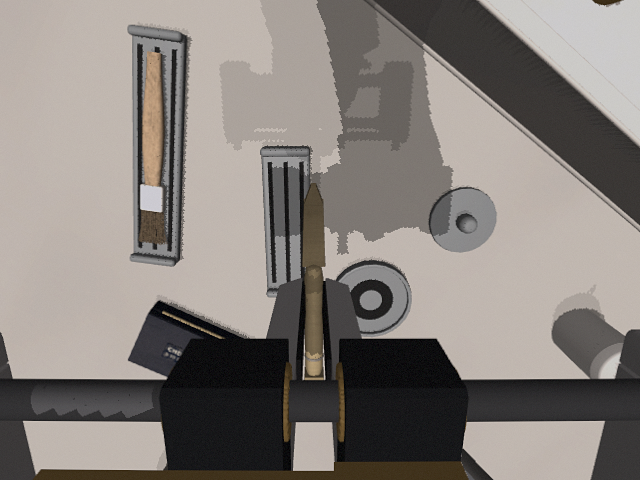

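View pics/r_s.png

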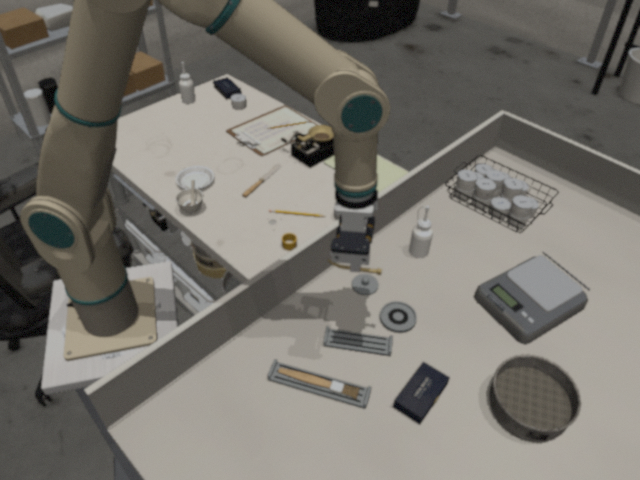

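```bash
python3 -m inch '[{"grip":0,"delta_pos":[-0.005,-0.014,0.02],"spin":0},{"grip":0,"delta_pos":[-0.003,-0.010,0.025],"spin":0},{"grip":0,"delta_pos":[0,0,0.03],"spin":0},{"grip":0,"delta_pos":[0,0,0.03],"spin":0},{"grip":0,"delta_pos":[0,0,0.025],"spin":0},{"grip":0,"delta_pos":[0,0,0.015],"spin":0},{"grip":0,"delta_pos":[0,0,0],"spin":0}]' 25
 python3 go.py 542 -211.7 24 65
```

```text
time_s: 22.73
tool_pos: [544.1, -206.4, 75.3]
ee_rot: [0.037, 0.213, 0.976, -0.008]
force: [-0.0, -1.0, -0.9]
finger_gap: 8.4
p [ 544.1 -206.4   75.3] jawyaw 65.37 tilt [ 0.0684 -0.0316] F [-0.  -1.  -0.9] gap 8.4 q [ 0.42  0.69 -0.17  1.9   0.25  0.49  1.21] t 22.7333
d tool mm [ 3.5 -5.7 51.2] spin 0.37
```

```bash
python3 -m inch '[{"grip":0,"delta_pos":[0.002,-0.004,0.012],"spin":0.3},{"grip":0,"delta_pos":[0.001,-0.002,0.012],"spin":0},{"grip":0,"delta_pos":[0,0,0.01],"spin":0},{"grip":0,"delta_pos":[0,0,0.004],"spin":0},{"grip":0,"delta_pos":[0,0,0],"spin":0}]' 25
 python3 go.py 542 -211.7 24 65;python3 -c "
from h import *
snap('wrist','s_w')"
```

```text
time_s: 23.15
tool_pos: [543.9, -211.0, 38.5]
ee_rot: [0.039, 0.215, 0.976, -0.008]
force: [-0.1, -0.6, 0.3]
finger_gap: 8.3
p [ 543.9 -211.    38.5] jawyaw 65.14 tilt [ 0.0721 -0.032 ] F [-0.1 -0.6  0.3] gap 8.3 q [ 0.41  0.75 -0.14  1.92  0.27  0.41  1.2 ] t 23.15
d tool mm [ 2.5 -1.5 14.3] spin 0.14
```

View pics/s_w.png

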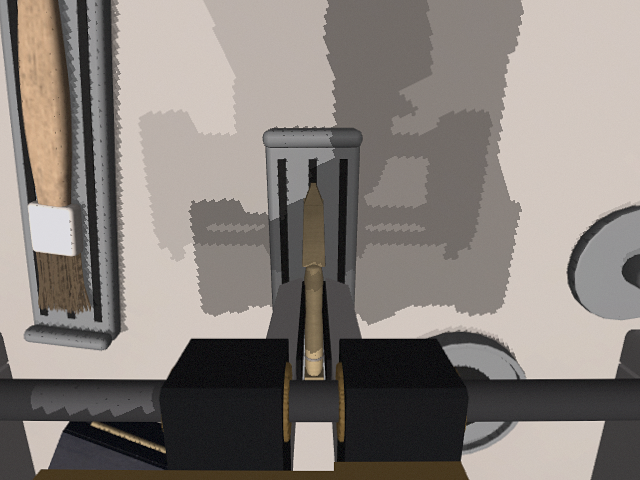

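```bash
python3 -m inch '[{"grip":0,"delta_pos":[0.002,-0.0007,0.007],"spin":0},{"grip":0,"delta_pos":[0.001,0,0.005],"spin":0},{"grip":0,"delta_pos":[0,0,0.002],"spin":0},{"grip":0,"delta_pos":[0,0,0],"spin":0}]' 25
 python3 go.py 542 -211.7 23 65;python3 -c "
from h import *
snap('wrist','t_w')"
```

```text
time_s: 23.53
tool_pos: [543.9, -210.8, 25.9]
ee_rot: [0.041, 0.215, 0.976, -0.008]
force: [-0.1, -0.0, -1.1]
finger_gap: 8.1
p [ 543.9 -210.8   25.9] jawyaw 65.18 tilt [ 0.0769 -0.0332] F [-0.1 -0.  -1.1] gap 8.1 q [ 0.4   0.77 -0.13  1.93  0.28  0.37  1.19] t 23.5333
d tool mm [ 1.6 -1.6  2.8] spin 0.18
```

View pics/t_w.png

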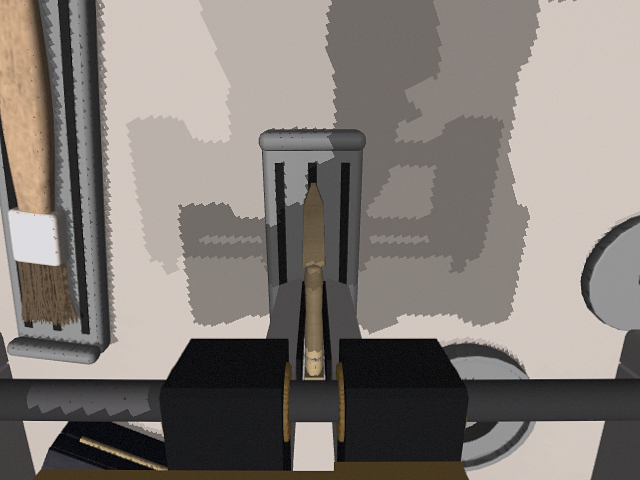

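```bash
python3 - <<'E'
from h import *
p,R,o=pose(); im=snap("wrist")
u=np.array([np.cos(np.radians(155.1)),np.sin(np.radians(155.1))]); w=np.array([-u[1],u[0]])
for uv,z in (((313,150),12),((313,130),21),((313,183),16),((260,150),12),((366,150),12)):
    P=onplane(im,[uv],z)[0][:2]-p[:2]; print(uv,z,(P@u).round(1),(P@w).round(1))
E
```

```text
(313, 150) 12 68.3 0.8
(313, 130) 21 77.5 0.8
(313, 183) 16 54.2 0.8
(260, 150) 12 68.2 24.5
(366, 150) 12 68.3 -22.8
```

```bash
python3 -m inch '[{"grip":0,"delta_pos":[0.001,-0.0005,0.0025],"spin":0},{"grip":0,"delta_pos":[0,0,0.001],"spin":0},{"grip":10,"delta_pos":[0,0,0],"spin":0},{"grip":20,"delta_pos":[0,0,0],"spin":0},{"grip":35,"delta_pos":[0,0,0],"spin":0},{"grip":40,"delta_pos":[0,0,0],"spin":0},{"grip":40,"delta_pos":[0,0,-0.02],"spin":0},{"grip":40,"delta_pos":[0,0,-0.03],"spin":0}]' 25
 python3 go.py 542 -211.7 200 65;python3 -c "
from h import *
snap('wrist','u_w')"
```

```text
time_s: 24.3
tool_pos: [536.7, -208.5, 69.0]
ee_rot: [0.037, 0.215, 0.976, -0.008]
force: [0.3, 0.4, 0.1]
finger_gap: 36.6
p [ 536.7 -208.5   69. ] jawyaw 65.19 tilt [ 0.0697 -0.0308] F [0.3 0.4 0.1] gap 36.6 q [ 0.43  0.7  -0.17  1.93  0.26  0.47  1.21] t 24.3
d tool mm [ -16.2   -0.5 -130.1] spin 0.19
```

View pics/u_w.png

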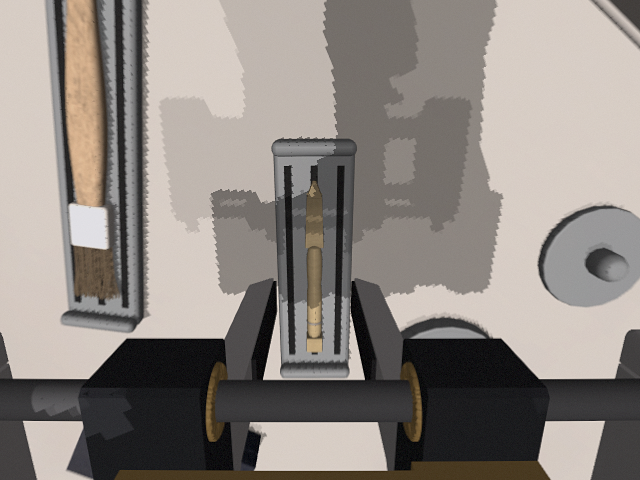

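```bash
python3 -m inch '[{"grip":60,"delta_pos":[0,0,-0.03],"spin":0},{"grip":80,"delta_pos":[0,0,-0.035],"spin":0},{"grip":100,"delta_pos":[0,0,-0.035],"spin":0},{"grip":100,"delta_pos":[0,0,-0.035],"spin":0},{"grip":100,"delta_pos":[0.004,0.016,-0.025],"spin":0},{"grip":100,"delta_pos":[0.008,0.031,0],"spin":0},{"grip":100,"delta_pos":[0.008,0.031,0],"spin":0},{"grip":100,"delta_pos":[0.008,0.031,0],"spin":0}]' 25
 python3 go.py 624 218 220 65
```

```text
time_s: 25.02
tool_pos: [548.5, -100.6, 244.6]
ee_rot: [0.047, 0.223, 0.974, -0.011]
force: [-0.1, -0.2, 0.4]
finger_gap: 87.7
p [ 548.5 -100.6  244.6] jawyaw 64.18 tilt [ 0.0863 -0.0418] F [-0.1 -0.2  0.4] gap 87.7 q [ 0.29  0.42 -0.25  1.83  0.19  0.83  1.06] t 25.0167
d tool mm [ 72.8 319.7  17.7] spin -0.82
```

```bash
python3 -m inch '[{"grip":100,"delta_pos":[0.005,0.020,0],"spin":0},{"grip":100,"delta_pos":[0.005,0.020,0],"spin":0},{"grip":100,"delta_pos":[0.005,0.020,0],"spin":0},{"grip":100,"delta_pos":[0.005,0.020,0],"spin":0},{"grip":100,"delta_pos":[0.005,0.020,0],"spin":0},{"grip":100,"delta_pos":[0.005,0.020,0],"spin":0},{"grip":100,"delta_pos":[0.005,0.020,0],"spin":0},{"grip":100,"delta_pos":[0.005,0.020,0],"spin":0}]' 25
 python3 go.py 624 218 220 65
```

```text
time_s: 25.68
tool_pos: [583.7, 72.6, 243.9]
ee_rot: [0.05, 0.221, 0.974, -0.01]
force: [0.1, 0.2, 0.0]
finger_gap: 93.9
p [583.7  72.6 243.9] jawyaw 64.4 tilt [ 0.0937 -0.0409] F [0.1 0.2 0. ] gap 93.9 q [-0.04  0.47 -0.25  1.74  0.23  0.87  0.72] t 25.6833
d tool mm [ 28.8 148.5  21.6] spin -0.6
```

```bash
python3 -m inch '[{"grip":100,"delta_pos":[0.004,0.020,0.002],"spin":0},{"grip":100,"delta_pos":[0.004,0.020,0.002],"spin":0},{"grip":100,"delta_pos":[0.004,0.020,0.002],"spin":0},{"grip":100,"delta_pos":[0.004,0.020,0.002],"spin":0},{"grip":100,"delta_pos":[0.004,0.020,0.002],"spin":0},{"grip":100,"delta_pos":[0.004,0.020,0.002],"spin":0},{"grip":100,"delta_pos":[0.004,0.015,0.002],"spin":0},{"grip":100,"delta_pos":[0,0,0],"spin":0}]' 25
 python3 go.py 624 218 220 65; python3 fit.py wrist,side,scene tin,cutting_ring; python3 -c "
from h import *
snap('wrist','v_w')"
```

```text
time_s: 26.35
tool_pos: [618.9, 218.8, 227.4]
ee_rot: [0.051, 0.218, 0.974, -0.007]
force: [0.1, 0.6, 0.8]
finger_gap: 94.2
p [618.9 218.8 227.4] jawyaw 64.76 tilt [ 0.0969 -0.0364] F [0.1 0.6 0.8] gap 94.2 q [-0.28  0.59 -0.24  1.56  0.26  0.94  0.51] t 26.35
d tool mm [-4.2  1.4  7.9] spin -0.24
tin wrist 0.66 [637.4 208.6  -6.7] 0.935
tin side 0.86 [6.331e+02 2.114e+02 3.000e-01] 0.712
tin joint [636.  209.4  -1.9] 0.789
cutting_ring wrist 0.82 [462.8 130.7   2.3] 0.585
cutting_ring side 0.59 [462. 130.   0.] 0.0
cutting_ring scene 0.66 [463.1 133.5   0.6] 0.92
cutting_ring joint [463.2 131.9  -2.1] 0.488
```

View pics/v_w.png

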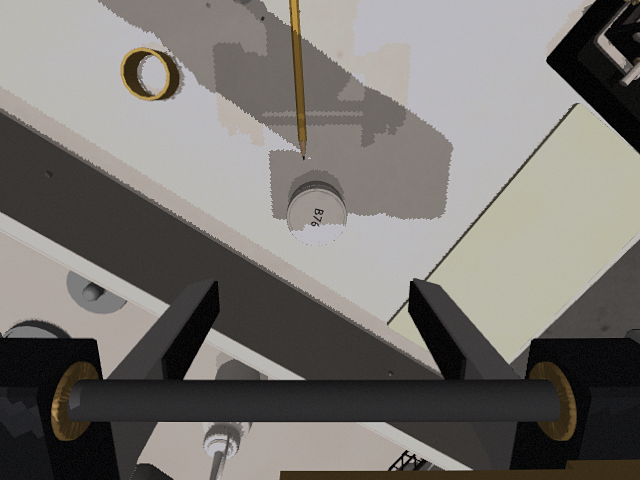

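```bash
python3 - <<'E'
from h import *
from fit import *
im=snap("wrist"); v=im["color"].copy()
for x,y,col in ((637.4,208.6,(0,0,255)),(633,211,(255,0,0))):
    for z in (5,43):
        P=cyl(28.5,z,z)+[x,y,0]; cv2.polylines(v,[proj(im,P).round().astype(np.int32)],True,col,1)
P=cyl(21,33,33)+[463,132,0]; cv2.polylines(v,[proj(im,P).round().astype(np.int32)],True,(0,0,255),1)
cv2.imwrite("pics/v2.png",v[:300])
s=snap("side"); v=s["color"].copy()
for x,y,col in ((637.4,208.6,(0,0,255)),(633,211,(255,0,0))):
    for z in (5,43):
        P=cyl(28.5,z,z)+[x,y,0]; cv2.polylines(v,[proj(s,P).round().astype(np.int32)],True,col,1)
cv2.imwrite("pics/v3.png",cv2.resize(v[150:270,260:420],None,fx=4,fy=4))
E
```

```text
(no output)
```

View pics/v2.png

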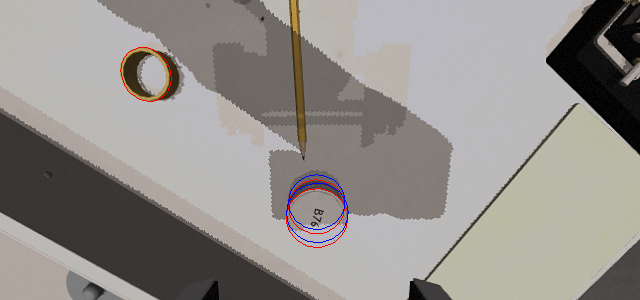

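View pics/v3.png

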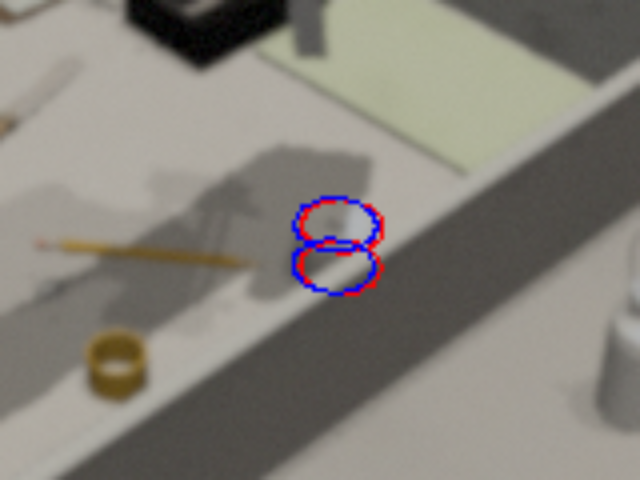

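```bash
python3 go.py 636.5 209.5 23 64.8; python3 -m inch '[{"grip":100,"delta_pos":[0,0,0.025],"spin":0},{"grip":100,"delta_pos":[0,0,0.03],"spin":0},{"grip":100,"delta_pos":[0,0,0.03],"spin":0},{"grip":100,"delta_pos":[0,0,0.03],"spin":0},{"grip":100,"delta_pos":[0,0,0],"spin":0}]' 30
python3 go.py 636.5 209.5 23 64.8
```

```text
p [619.5 213.9 228.2] jawyaw 64.46 tilt [ 0.0974 -0.0397] F [-0.2  0.4 -0.6] gap 94.0 q [-0.27  0.59 -0.24  1.57  0.26  0.94  0.51] t 26.95
d tool mm [  4.4   2.1 205.9] spin -0.34
time_s: 27.37
tool_pos: [634.5, 210.4, 114.2]
ee_rot: [0.056, 0.221, 0.974, -0.006]
force: [0.0, -0.3, -0.5]
finger_gap: 94.0
p [634.5 210.4 114.2] jawyaw 64.44 tilt [ 0.106  -0.0358] F [ 0.  -0.3 -0.5] gap 94.0 q [-0.29  0.73 -0.2   1.65  0.32  0.72  0.46] t 27.3667
d tool mm [ 7.9 -1.2 90.8] spin -0.36
```

```bash
python3 -m inch '[{"grip":100,"delta_pos":[0.004,-0.001,0.02],"spin":0},{"grip":100,"delta_pos":[0.003,0,0.02],"spin":0},{"grip":100,"delta_pos":[0.002,0,0.012],"spin":0},{"grip":100,"delta_pos":[0,0,0.006],"spin":0},{"grip":100,"delta_pos":[0,0,0],"spin":0}]' 30
python3 go.py 636.5 209.5 23 64.8;python3 fit.py wrist tin; python3 -c "
from h import *
snap('wrist','w_w')"
```

```text
time_s: 27.78
tool_pos: [634.5, 212.4, 57.5]
ee_rot: [0.057, 0.221, 0.973, -0.005]
force: [-0.0, 0.5, 0.7]
finger_gap: 93.6
p [634.5 212.4  57.5] jawyaw 64.42 tilt [ 0.1098 -0.0343] F [-0.   0.5  0.7] gap 93.6 q [-0.31  0.8  -0.16  1.68  0.35  0.6   0.42] t 27.7833
d tool mm [ 0.9 -2.3 34.6] spin -0.38
tin wrist 0.8 [637.2 208.5  -5. ] 0.953
```

View pics/w_w.png

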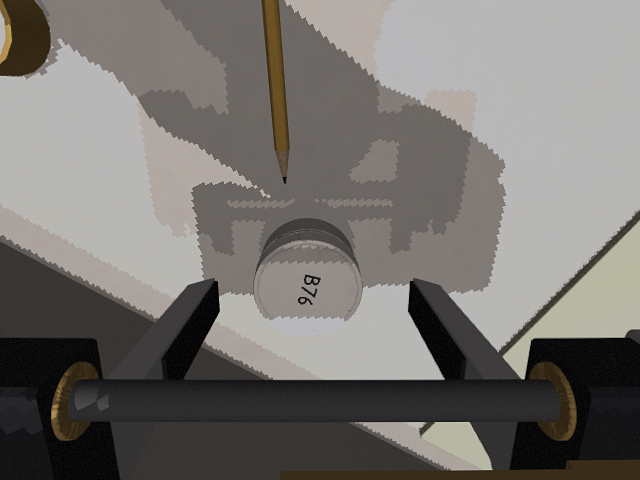

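```bash
python3 -m inch '[{"grip":100,"delta_pos":[0.001,-0.002,0.012],"spin":0},{"grip":100,"delta_pos":[0.001,-0.001,0.012],"spin":0},{"grip":100,"delta_pos":[0,0,0.006],"spin":0},{"grip":100,"delta_pos":[0,0,0],"spin":0}]' 30
python3 go.py 637 208.8 23 64.8
```

```text
time_s: 28.27
tool_pos: [638.3, 210.5, 30.1]
ee_rot: [0.061, 0.222, 0.973, -0.002]
force: [0.2, 0.1, 0.2]
finger_gap: 94.1
p [638.3 210.5  30.1] jawyaw 64.39 tilt [ 0.1182 -0.0308] F [0.2 0.1 0.2] gap 94.1 q [-0.31  0.84 -0.15  1.69  0.36  0.54  0.41] t 28.2667
d tool mm [ 1.3 -2.3  6.9] spin -0.41
```

```bash
python3 -m inch '[{"grip":100,"delta_pos":[0.001,-0.002,0.005],"spin":0},{"grip":100,"delta_pos":[0,0,0.001],"spin":0},{"grip":60,"delta_pos":[0,0,0],"spin":0},{"grip":50,"delta_pos":[0,0,0],"spin":0},{"grip":50,"delta_pos":[0,0,0],"spin":0},{"grip":50,"delta_pos":[0,0,0],"spin":0},{"grip":50,"delta_pos":[0,0,0],"spin":0},{"grip":50,"delta_pos":[0,0,0],"spin":0}]' 30
python3 go.py 637 208.8 23 64.8; python3 -c "
from h import *
snap('wrist','x_w')"
```

```text
time_s: 28.93
tool_pos: [637.2, 208.8, 23.0]
ee_rot: [0.061, 0.222, 0.973, -0.002]
force: [0.4, 0.2, -0.1]
finger_gap: 57.6
p [637.2 208.8  23. ] jawyaw 64.4 tilt [ 0.118  -0.0309] F [ 0.4  0.2 -0.1] gap 57.6 q [-0.31  0.85 -0.14  1.7   0.37  0.53  0.41] t 28.9333
d tool mm [ 0.2 -0.1 -0. ] spin -0.4
```

View pics/x_w.png

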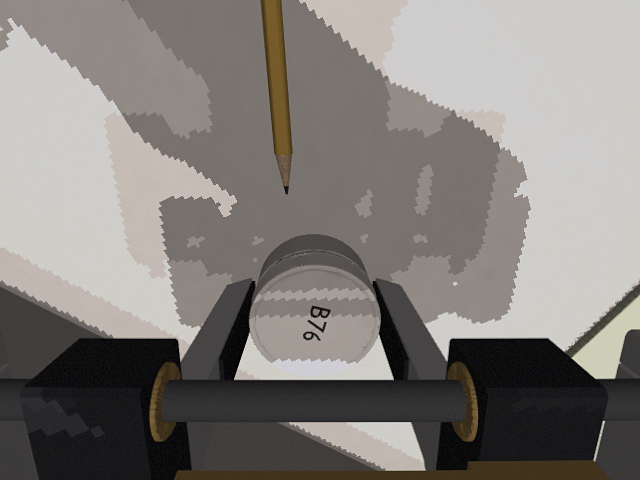

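```bash
python3 -m inch '[{"grip":40,"delta_pos":[0,0,0],"spin":0},{"grip":40,"delta_pos":[0,0,0],"spin":0},{"grip":40,"delta_pos":[0,0,0],"spin":0},{"grip":40,"delta_pos":[0,0,-0.008],"spin":0},{"grip":40,"delta_pos":[0,0,-0.02],"spin":0},{"grip":40,"delta_pos":[0,0,-0.025],"spin":0},{"grip":40,"delta_pos":[0,0,-0.025],"spin":0},{"grip":40,"delta_pos":[0,0,-0.02],"spin":0}]' 30
python3 go.py 655 -166 220 64.8; python3 -c "
from h import *
snap('wrist','y_w')"
```

```text
time_s: 29.65
tool_pos: [621.2, 210.0, 119.4]
ee_rot: [0.056, 0.222, 0.973, -0.006]
force: [0.9, 0.3, -1.4]
finger_gap: 53.6
p [621.2 210.  119.4] jawyaw 64.39 tilt [ 0.1069 -0.0359] F [ 0.9  0.3 -1.4] gap 53.6 q [-0.29  0.71 -0.2   1.68  0.32  0.7   0.45] t 29.65
d tool mm [-203.6 -323.   -82.8] spin -0.41
```

View pics/y_w.png

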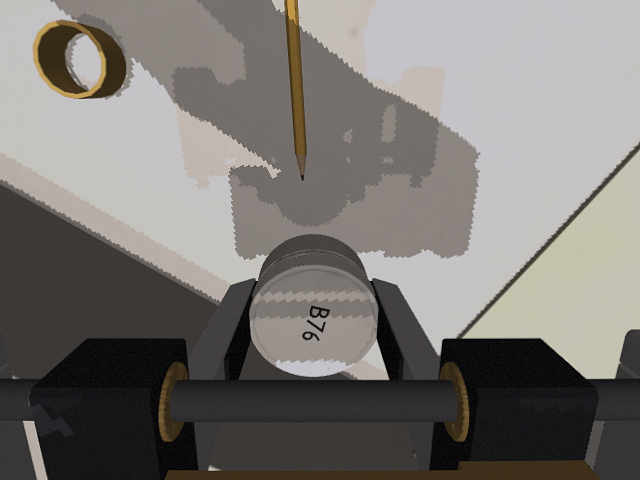

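```bash
python3 -m inch '[{"grip":40,"delta_pos":[0,0,-0.025],"spin":0},{"grip":40,"delta_pos":[0,0,-0.025],"spin":0},{"grip":40,"delta_pos":[0,0,-0.025],"spin":0},{"grip":40,"delta_pos":[-0.006,-0.010,-0.02],"spin":0},{"grip":40,"delta_pos":[-0.013,-0.020,-0.002],"spin":0},{"grip":40,"delta_pos":[-0.013,-0.020,-0.002],"spin":0},{"grip":40,"delta_pos":[-0.013,-0.020,-0.002],"spin":0},{"grip":40,"delta_pos":[-0.013,-0.020,-0.002],"spin":0}]' 30
python3 go.py 655 -166 220 64.8
```

```text
time_s: 30.37
tool_pos: [623.0, 115.4, 240.2]
ee_rot: [0.061, 0.215, 0.975, 0.001]
force: [0.5, -0.9, -0.4]
finger_gap: 54.1
p [623.  115.4 240.2] jawyaw 65.25 tilt [ 0.1186 -0.0244] F [ 0.5 -0.9 -0.4] gap 54.1 q [-0.09  0.53 -0.26  1.65  0.24  0.89  0.68] t 30.3667
d tool mm [-144.3 -242.7   30.7] spin 0.45
```

```bash
python3 -m inch '[{"grip":40,"delta_pos":[-0.012,-0.020,0],"spin":0},{"grip":40,"delta_pos":[-0.012,-0.020,0.001],"spin":0},{"grip":40,"delta_pos":[-0.012,-0.020,0.001],"spin":0},{"grip":40,"delta_pos":[-0.012,-0.020,0.001],"spin":0},{"grip":40,"delta_pos":[-0.012,-0.020,0.001],"spin":0},{"grip":40,"delta_pos":[-0.012,-0.020,0.001],"spin":0},{"grip":40,"delta_pos":[-0.012,-0.020,0.001],"spin":0},{"grip":40,"delta_pos":[-0.012,-0.020,0.001],"spin":0}]' 30
python3 go.py 655 -166 220 64.8
```

```text
time_s: 31.03
tool_pos: [642.5, -79.5, 242.4]
ee_rot: [0.062, 0.214, 0.975, 0.001]
force: [0.8, 0.4, -0.2]
finger_gap: 54.4
p [642.5 -79.5 242.4] jawyaw 65.32 tilt [ 0.121  -0.0249] F [ 0.8  0.4 -0.2] gap 54.4 q [ 0.24  0.54 -0.27  1.62  0.21  0.88  1.03] t 31.0333
d tool mm [-44.7 -74.   25.9] spin 0.52
```

```bash
python3 -m inch '[{"grip":40,"delta_pos":[-0.012,-0.020,0.005],"spin":0},{"grip":40,"delta_pos":[-0.010,-0.016,0.005],"spin":0},{"grip":40,"delta_pos":[-0.006,-0.010,0.01],"spin":0},{"grip":40,"delta_pos":[-0.003,-0.003,0.01],"spin":0},{"grip":40,"delta_pos":[0,0,0.0],"spin":0},{"grip":40,"delta_pos":[0,0,0],"spin":0}]' 30
python3 go.py 655 -166 26 64.8; python3 fit.py wrist,side,scene round_seat;python3 -c "
from h import *
snap('wrist','z_w');snap('side','z_s')"
```

```text
time_s: 31.53
tool_pos: [652.3, -147.9, 212.4]
ee_rot: [0.062, 0.218, 0.974, -0.001]
force: [-0.4, -0.1, 0.4]
finger_gap: 54.4
p [ 652.3 -147.9  212.4] jawyaw 64.81 tilt [ 0.1193 -0.0289] F [-0.4 -0.1  0.4] gap 54.4 q [ 0.34  0.6  -0.26  1.59  0.22  0.85  1.12] t 31.5333
d tool mm [ 12.3 -19.8 185.8] spin 0.01
round_seat wrist 0.58 [ 657.1 -167.1   -2.1] 0.902
round_seat side 0.95 [ 654.9 -166.5   -2.6] 0.922
round_seat scene 0.79 [ 655.9 -163.2   -5.4] 0.932
round_seat joint [ 656.2 -166.    -3.4] 0.907
```

View pics/z_w.png

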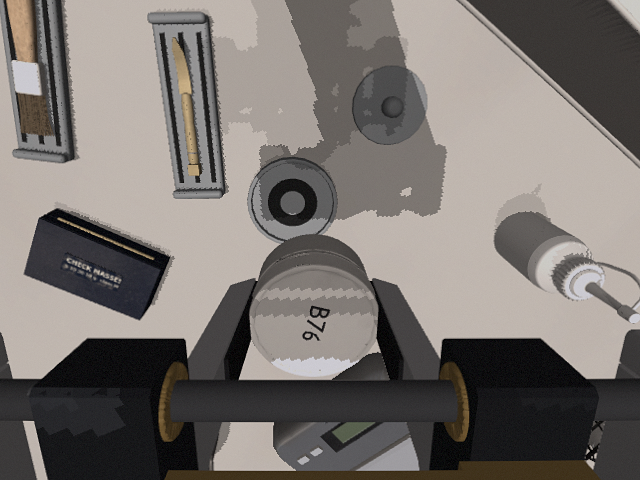

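View pics/z_s.png

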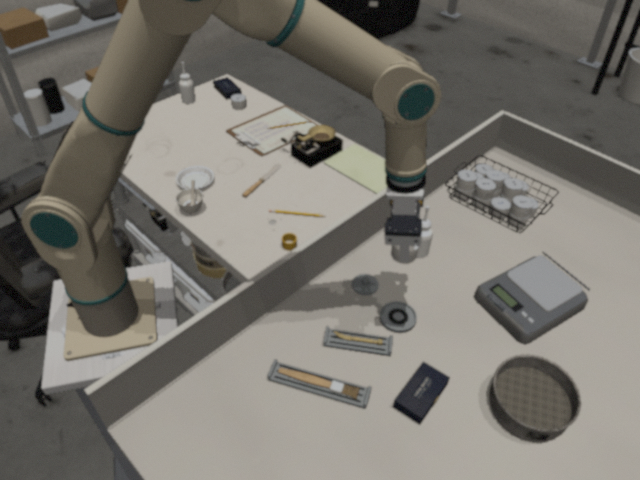

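```bash
python3 - <<'E'
from h import *
s=snap("side"); w=snap("wrist")
print("bottle base",onplane(s,[(418,256)],0).round(0))
b=onplane(s,[(418,254)],0)[0]
for z in (0,60,100,130,160): print(z,proj(s,[b+[0,0,z]]).round(0))
print(onplane(w,[(515,235)],0).round(0))
E
python3 go.py 656 -166 26 64.8
```

```text
bottle base [[781.  14.   0.]]
0 [[418. 254.]]
60 [[421. 238.]]
100 [[424. 226.]]
130 [[426. 217.]]
160 [[427. 208.]]
[[790.  25.   0.]]
p [ 652.7 -148.5  213.6] jawyaw 64.81 tilt [ 0.1211 -0.0299] F [ 0.2  0.5 -0.9] gap 54.4 q [ 0.34  0.6  -0.26  1.59  0.22  0.85  1.12] t 32.0333
d tool mm [ 12.6 -19.1 187. ] spin 0.01
```

```bash
python3 -m inch '[{"grip":40,"delta_pos":[0.006,-0.010,0.015],"spin":0},{"grip":40,"delta_pos":[0.005,-0.008,0.02],"spin":0},{"grip":40,"delta_pos":[0.002,-0.001,0.025],"spin":0},{"grip":40,"delta_pos":[0,0,0.025],"spin":0},{"grip":40,"delta_pos":[0,0,0.025],"spin":0},{"grip":40,"delta_pos":[0,0,0.015],"spin":0},{"grip":40,"delta_pos":[0,0,0],"spin":0}]' 30
python3 go.py 656 -166 26 64.8
```

```text
time_s: 32.62
tool_pos: [652.0, -164.7, 87.1]
ee_rot: [0.067, 0.218, 0.974, -0.001]
force: [-0.0, -0.5, -1.2]
finger_gap: 54.2
p [ 652.  -164.7   87.1] jawyaw 64.85 tilt [ 0.1307 -0.0318] F [-0.  -0.5 -1.2] gap 54.2 q [ 0.33  0.75 -0.21  1.7   0.28  0.58  1.09] t 32.6167
d tool mm [ 4.  -1.1 61.1] spin 0.05
```

```bash
python3 -m inch '[{"grip":40,"delta_pos":[0.002,-0.001,0.015],"spin":0},{"grip":40,"delta_pos":[0.002,0,0.015],"spin":0},{"grip":40,"delta_pos":[0.001,0,0.012],"spin":0},{"grip":40,"delta_pos":[0,0,0.006],"spin":0},{"grip":40,"delta_pos":[0,0,0],"spin":0}]' 30
python3 go.py 656 -166 26 64.8;python3 -c "
from h import *
snap('wrist','aa_w');v=snap('side')['color'][220:420,250:450];cv2.imwrite('pics/aa_s.png',cv2.resize(v,(600,600)))"
```

```text
time_s: 33.03
tool_pos: [655.9, -165.1, 40.1]
ee_rot: [0.07, 0.218, 0.973, -0.001]
force: [-0.4, 0.9, -0.4]
finger_gap: 54.2
p [ 655.9 -165.1   40.1] jawyaw 64.86 tilt [ 0.1348 -0.0324] F [-0.4  0.9 -0.4] gap 54.2 q [ 0.31  0.82 -0.18  1.72  0.3   0.49  1.07] t 33.0333
d tool mm [ 1.5 -1.1 14. ] spin 0.06
```

View pics/aa_w.png

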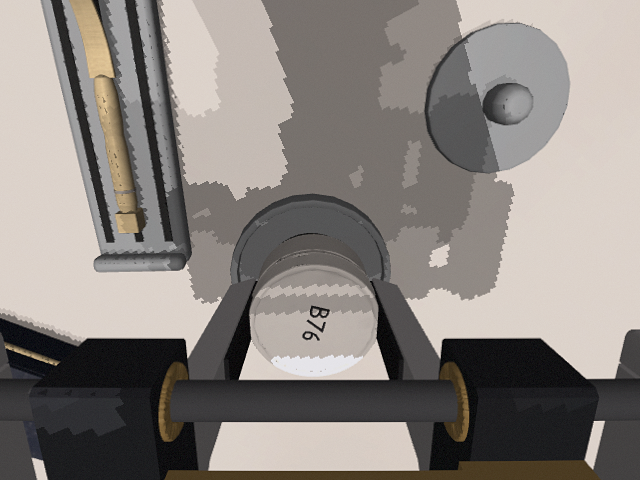

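View pics/aa_s.png

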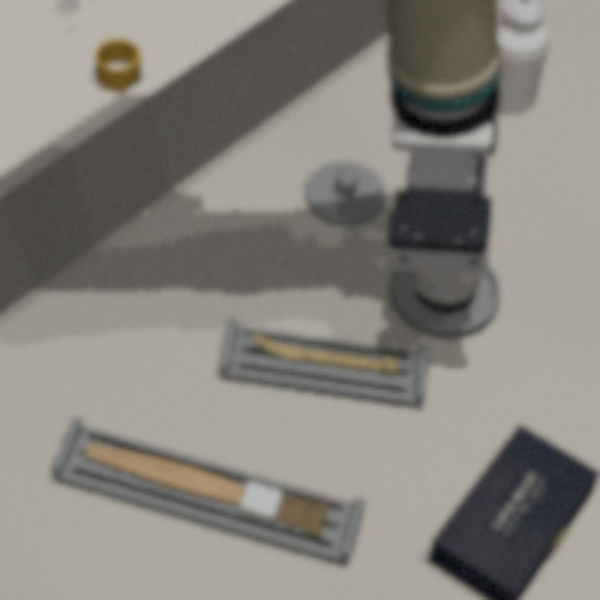

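```bash
python3 -m inch '[{"grip":40,"delta_pos":[0.001,-0.001,0.006],"spin":0},{"grip":40,"delta_pos":[0.001,-0.0005,0.004],"spin":0},{"grip":40,"delta_pos":[0,0,0.002],"spin":0},{"grip":40,"delta_pos":[0,0,0],"spin":0}]' 30
python3 go.py 656 -166 26 64.8;python3 -c "
from h import *
snap('wrist','ab_w')"
```

```text
time_s: 33.47
tool_pos: [657.7, -166.8, 31.2]
ee_rot: [0.073, 0.218, 0.973, -0.001]
force: [0.2, -0.4, 0.3]
finger_gap: 54.0
p [ 657.7 -166.8   31.2] jawyaw 64.85 tilt [ 0.1413 -0.0338] F [ 0.2 -0.4  0.3] gap 54.0 q [ 0.31  0.84 -0.18  1.72  0.31  0.47  1.07] t 33.4667
d tool mm [ 2.6 -0.1  4.9] spin 0.05
```

View pics/ab_w.png

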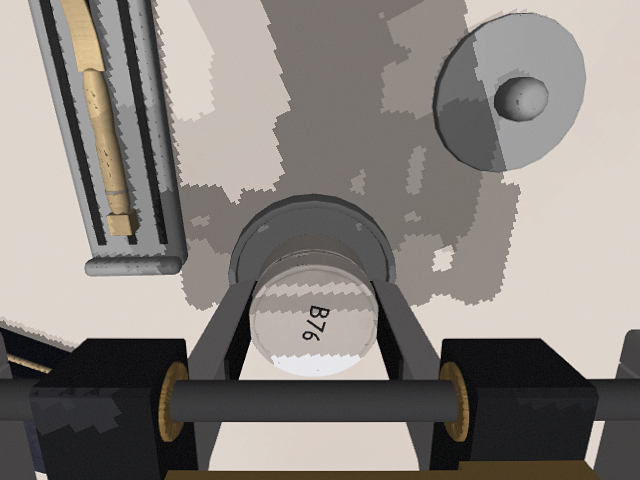

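```bash
python3 -m inch '[{"grip":40,"delta_pos":[0.001,0,0.003],"spin":0},{"grip":40,"delta_pos":[0.001,0,0.001],"spin":0},{"grip":40,"delta_pos":[0,0,0],"spin":0}]' 30
python3 go.py 656 -166 26 64.8
```

```text
time_s: 33.77
tool_pos: [656.9, -166.2, 27.3]
ee_rot: [0.073, 0.218, 0.973, -0.001]
force: [0.9, -0.9, -1.1]
finger_gap: 54.4
p [ 656.9 -166.2   27.3] jawyaw 64.84 tilt [ 0.1424 -0.0341] F [ 0.9 -0.9 -1.1] gap 54.4 q [ 0.31  0.84 -0.17  1.73  0.31  0.45  1.06] t 33.7667
d tool mm [ 1.  -0.2  1.1] spin 0.04
```

```bash
python3 -m inch '[{"grip":40,"delta_pos":[0.001,0,0.0012],"spin":0},{"grip":40,"delta_pos":[0,0,0],"spin":0},{"grip":60,"delta_pos":[0,0,0],"spin":0},{"grip":63,"delta_pos":[0,0,0],"spin":0},{"grip":68,"delta_pos":[0,0,0],"spin":0},{"grip":75,"delta_pos":[0,0,0],"spin":0},{"grip":75,"delta_pos":[0,0,0],"spin":0},{"grip":75,"delta_pos":[0,0,0],"spin":0}]' 30
python3 go.py 656 -166 26 64.8
python3 -c "
from h import *
snap('wrist','ac_w')"
```

```text
time_s: 34.43
tool_pos: [656.8, -165.7, 26.6]
ee_rot: [0.074, 0.218, 0.973, -0.001]
force: [0.1, -0.5, 0.1]
finger_gap: 70.4
p [ 656.8 -165.7   26.6] jawyaw 64.86 tilt [ 0.1439 -0.0342] F [ 0.1 -0.5  0.1] gap 70.4 q [ 0.31  0.84 -0.17  1.73  0.31  0.45  1.06] t 34.4333
d tool mm [ 0.6 -0.6  0.4] spin 0.06
```

View pics/ac_w.png

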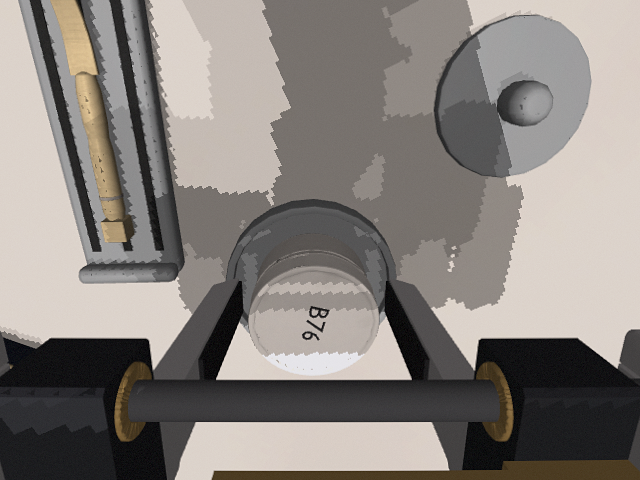

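```bash
python3 -m inch '[{"grip":80,"delta_pos":[-0.001,0,-0.012],"spin":0},{"grip":80,"delta_pos":[-0.002,0,-0.015],"spin":0},{"grip":80,"delta_pos":[0,0,-0.025],"spin":0},{"grip":80,"delta_pos":[0,0,-0.03],"spin":0},{"grip":80,"delta_pos":[0,0,-0.03],"spin":0},{"grip":80,"delta_pos":[0,0,-0.03],"spin":0},{"grip":80,"delta_pos":[0,0,-0.03],"spin":0},{"grip":80,"delta_pos":[0,0,-0.02],"spin":0}]' 30
python3 go.py 463 132 220 64.8
python3 - <<'E'
from h import *
from fit import *
I={c:snap(c,'ad_'+c) for c in ('wrist','side')}
for c in I:
    d=det(c,"tin")[0]; r=det(c,"round_seat")[0]
    print(c,d["conf"],fit("tin",[I[c]],[d["pixels"]],[656,-166,0],dz=3), fit("round_seat",[I[c]],[r["pixels"]|d["pixels"]],[656,-166,0]))
E
```

```text
time_s: 35.15
tool_pos: [627.3, -159.2, 224.2]
ee_rot: [0.069, 0.218, 0.974, -0.001]
force: [0.4, 0.2, 1.2]
finger_gap: 75.5
p [ 627.3 -159.2  224.2] jawyaw 64.92 tilt [ 0.1342 -0.0322] F [0.4 0.2 1.2] gap 75.5 q [ 0.38  0.55 -0.28  1.66  0.21  0.82  1.15] t 35.15
d tool mm [271.  193.9 -27.2] spin 0.12
wrist 0.63 (array([ 657.3, -167.3,    4.3]), np.float64(0.933)) (array([ 657.7, -166.7,    1.1]), np.float64(0.959))
side 0.9 (array([ 652.6, -164.7,    3.4]), np.float64(0.93)) (array([ 654.5, -164.3,    1.4]), np.float64(0.907))
```

View pics/ad_wrist.png

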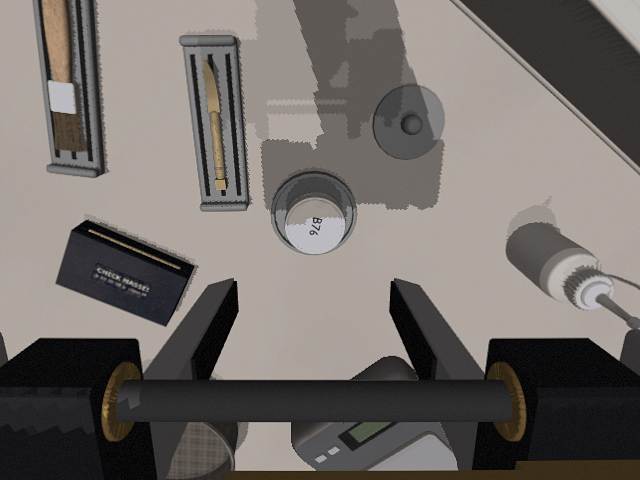

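```bash
python3 -m inch '[{"grip":80,"delta_pos":[0,0,-0.04],"spin":0},{"grip":80,"delta_pos":[0,0,-0.04],"spin":0},{"grip":80,"delta_pos":[0,0,-0.04],"spin":0},{"grip":80,"delta_pos":[0,0,-0.04],"spin":0},{"grip":80,"delta_pos":[0,0,-0.04],"spin":0},{"grip":80,"delta_pos":[0,0,0],"spin":0},{"grip":80,"delta_pos":[0,0,0],"spin":0}]' 30
python3 go.py 463 132 220 64.8
```

```text
time_s: 36.03
tool_pos: [595.6, -152.3, 411.5]
ee_rot: [0.052, 0.217, 0.975, -0.0]
force: [-0.7, -1.0, -0.6]
finger_gap: 75.5
p [ 595.6 -152.3  411.5] jawyaw 64.94 tilt [ 0.1012 -0.0236] F [-0.7 -1.  -0.6] gap 75.5 q [ 0.41  0.38 -0.31  1.41  0.13  1.27  1.22] t 36.0333
d tool mm [259.2 197.2 170.3] spin 0.14
```

```bash
R='[{"grip":80,"delta_pos":[0.0085,0.0065,0.0055],"spin":0},{"grip":80,"delta_pos":[0.0085,0.0065,0.0055],"spin":0}]'; python3 -m inch '[{"grip":80,"delta_pos":[0.0085,0.0065,0.0055],"spin":0},{"grip":80,"delta_pos":[0.0085,0.0065,0.0055],"spin":0},{"grip":80,"delta_pos":[0.0085,0.0065,0.0055],"spin":0},{"grip":80,"delta_pos":[0.0085,0.0065,0.0055],"spin":0},{"grip":80,"delta_pos":[0.0085,0.0065,0.0055],"spin":0},{"grip":80,"delta_pos":[0.0085,0.0065,0.0055],"spin":0},{"grip":80,"delta_pos":[0.0085,0.0065,0.0055],"spin":0},{"grip":80,"delta_pos":[0.0085,0.0065,0.0055],"spin":0}]' 30
python3 go.py 463 132 220 64.8
```

```text
time_s: 36.7
tool_pos: [555.3, -77.6, 343.7]
ee_rot: [0.04, 0.219, 0.975, -0.002]
force: [0.8, -0.2, -0.1]
finger_gap: 74.8
p [555.3 -77.6 343.7] jawyaw 64.66 tilt [ 0.0776 -0.0209] F [ 0.8 -0.2 -0.1] gap 74.8 q [ 0.32  0.34 -0.33  1.65  0.15  1.09  1.07] t 36.7
d tool mm [182.5 148.1 111.7] spin -0.14
```

```bash
python3 -m inch '[{"grip":80,"delta_pos":[0.0085,0.007,0.005],"spin":0},{"grip":80,"delta_pos":[0.0085,0.007,0.005],"spin":0},{"grip":80,"delta_pos":[0.0085,0.007,0.005],"spin":0},{"grip":80,"delta_pos":[0.0085,0.007,0.005],"spin":0},{"grip":80,"delta_pos":[0.0085,0.007,0.005],"spin":0},{"grip":80,"delta_pos":[0.0085,0.007,0.005],"spin":0},{"grip":80,"delta_pos":[0.0085,0.007,0.005],"spin":0},{"grip":80,"delta_pos":[0.0085,0.007,0.005],"spin":0}]' 30
python3 go.py 463 132 220 64.8
python3 -m inch '[{"grip":80,"delta_pos":[0.0085,0.007,0.005],"spin":0},{"grip":80,"delta_pos":[0.0085,0.007,0.005],"spin":0},{"grip":80,"delta_pos":[0.0085,0.007,0.005],"spin":0},{"grip":80,"delta_pos":[0.0085,0.007,0.005],"spin":0},{"grip":80,"delta_pos":[0.0085,0.007,0.005],"spin":0},{"grip":80,"delta_pos":[0.0085,0.007,0.005],"spin":0},{"grip":80,"delta_pos":[0.0085,0.007,0.005],"spin":0},{"grip":80,"delta_pos":[0.0085,0.007,0.005],"spin":0}]' 30
python3 go.py 463 132 220 64.8
```

```text
time_s: 37.37
tool_pos: [509.5, 5.0, 279.6]
ee_rot: [0.024, 0.219, 0.975, -0.004]
force: [-0.3, 1.3, 0.2]
finger_gap: 75.1
p [509.5   5.  279.6] jawyaw 64.66 tilt [ 0.0459 -0.0182] F [-0.3  1.3  0.2] gap 75.1 q [ 0.18  0.34 -0.35  1.85  0.18  0.94  0.88] t 37.3667
d tool mm [99.3 94.7 55.1] spin -0.14
time_s: 38.03
tool_pos: [463.0, 87.7, 222.3]
ee_rot: [0.013, 0.219, 0.976, -0.007]
force: [0.1, 0.9, -0.2]
finger_gap: 75.5
p [463.   87.7 222.3] jawyaw 64.73 tilt [ 0.0232 -0.0193] F [ 0.1  0.9 -0.2] gap 75.5 q [ 0.    0.37 -0.36  2.    0.22  0.79  0.64] t 38.0333
d tool mm [18.9 40.1  1.4] spin -0.07
```

```bash
python3 -m inch '[{"grip":75,"delta_pos":[0.005,0.010,0.003],"spin":0},{"grip":75,"delta_pos":[0.005,0.010,0.003],"spin":0},{"grip":75,"delta_pos":[0.004,0.010,0.003],"spin":0},{"grip":75,"delta_pos":[0.002,0.004,0.005],"spin":0},{"grip":75,"delta_pos":[0,0,0.01],"spin":0},{"grip":75,"delta_pos":[0,0,0.01],"spin":0},{"grip":75,"delta_pos":[0,0,0.01],"spin":0},{"grip":75,"delta_pos":[0,0,0.0],"spin":0}]' 30
python3 go.py 463 132 22 64.8; python3 fit.py wrist,scene,side cutting_ring;python3 -c "
from h import *
snap('wrist','ae_w')"
```

```text
time_s: 38.7
tool_pos: [453.7, 127.1, 164.8]
ee_rot: [0.004, 0.215, 0.976, -0.011]
force: [0.4, 0.4, -0.6]
finger_gap: 70.3
p [453.7 127.1 164.8] jawyaw 65.11 tilt [ 0.0031 -0.0226] F [ 0.4  0.4 -0.6] gap 70.3 q [-0.11  0.47 -0.34  2.05  0.28  0.68  0.51] t 38.7
d tool mm [ -4.6  11.1 142.7] spin 0.31
cutting_ring wrist 0.77 [462.3 131.3   1.6] 0.579
cutting_ring scene 0.71 [ 4.624e+02  1.342e+02 -1.000e-01] 0.943
cutting_ring side 0.51 [460.2 129.    4. ] 0.854
cutting_ring joint [462.1 131.5   3.8] 0.753
```

View pics/ae_w.png

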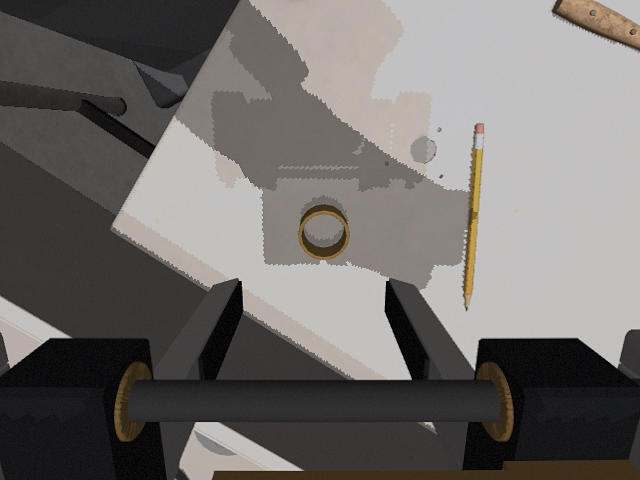

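```bash
python3 -m inch '[{"grip":70,"delta_pos":[-0.001,0.005,0.015],"spin":0},{"grip":70,"delta_pos":[-0.001,0.004,0.018],"spin":0},{"grip":70,"delta_pos":[-0.001,0.001,0.018],"spin":0},{"grip":70,"delta_pos":[0,0,0.018],"spin":0},{"grip":70,"delta_pos":[0,0,0.015],"spin":0},{"grip":70,"delta_pos":[0,0,0.01],"spin":0},{"grip":70,"delta_pos":[0,0,0.0],"spin":0}]' 30
python3 go.py 462.3 131.8 20 64.8; python3 fit.py wrist cutting_ring;python3 -c "
from h import *
snap('wrist','af_w')"
```

```text
time_s: 39.63
tool_pos: [469.6, 135.2, 74.5]
ee_rot: [0.012, 0.217, 0.976, -0.006]
force: [-0.4, -0.7, -0.4]
finger_gap: 65.8
p [469.6 135.2  74.5] jawyaw 64.95 tilt [ 0.0213 -0.017 ] F [-0.4 -0.7 -0.4] gap 65.8 q [-0.19  0.63 -0.24  2.09  0.38  0.45  0.4 ] t 39.6333
d tool mm [ 6.7 -5.8 54.4] spin 0.15
cutting_ring wrist 0.61 [462.4 131.    2.5] 0.58
```

View pics/af_w.png

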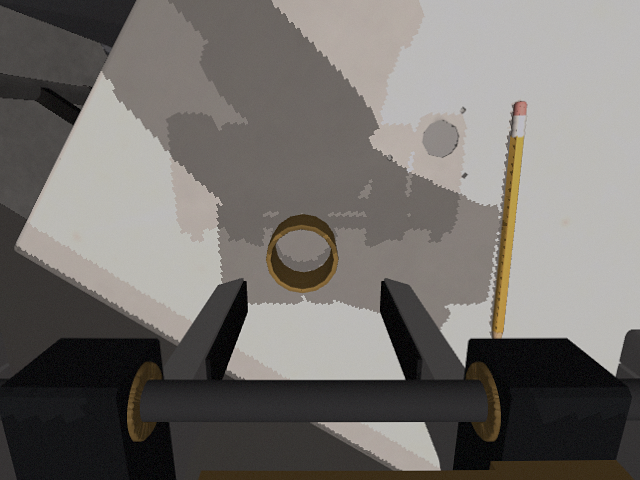

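```bash
python3 -m inch '[{"grip":70,"delta_pos":[0.003,-0.003,0.01],"spin":0},{"grip":70,"delta_pos":[0.002,-0.002,0.012],"spin":0},{"grip":70,"delta_pos":[0.002,-0.001,0.012],"spin":0},{"grip":70,"delta_pos":[0,0,0.01],"spin":0},{"grip":70,"delta_pos":[0,0,0.0],"spin":0}]' 30
python3 go.py 462.3 131.6 20 64.8; python3 -c "
from h import *
snap('wrist','ag_w')"
```

```text
time_s: 40.2
tool_pos: [468.3, 134.3, 36.8]
ee_rot: [0.019, 0.218, 0.976, -0.001]
force: [0.4, 0.4, -0.3]
finger_gap: 66.1
p [468.3 134.3  36.8] jawyaw 64.87 tilt [ 0.0371 -0.0108] F [ 0.4  0.4 -0.3] gap 66.1 q [-0.24  0.69 -0.17  2.13  0.43  0.32  0.36] t 40.2
d tool mm [ 4.9 -5.1 16.6] spin 0.07
```

View pics/ag_w.png

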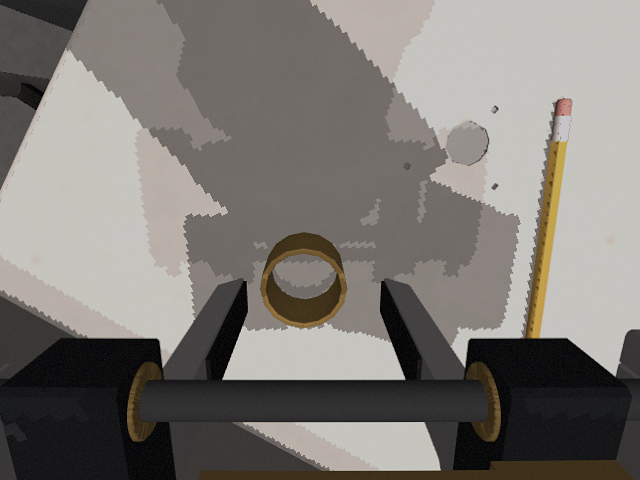

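```bash
python3 -m inch '[{"grip":70,"delta_pos":[0.003,-0.004,0.003],"spin":0},{"grip":70,"delta_pos":[0.003,-0.002,0.005],"spin":0},{"grip":70,"delta_pos":[0.001,0,0.004],"spin":0},{"grip":70,"delta_pos":[0,0,0],"spin":0}]' 30
python3 go.py 462.3 131.6 20 64.8
```

```text
time_s: 40.58
tool_pos: [461.7, 132.4, 27.4]
ee_rot: [0.022, 0.218, 0.976, 0.001]
force: [-0.6, 0.6, -0.5]
finger_gap: 65.5
p [461.7 132.4  27.4] jawyaw 64.84 tilt [ 0.0433 -0.0083] F [-0.6  0.6 -0.5] gap 65.5 q [-0.26  0.71 -0.15  2.16  0.46  0.27  0.32] t 40.5833
d tool mm [-0.6 -0.5  7.5] spin 0.04
```

```bash
python3 -m inch '[{"grip":70,"delta_pos":[-0.0005,-0.0005,0.003],"spin":0},{"grip":60,"delta_pos":[0,0,0.001],"spin":0},{"grip":40,"delta_pos":[0,0,0],"spin":0},{"grip":30,"delta_pos":[0,0,0],"spin":0},{"grip":30,"delta_pos":[0,0,0],"spin":0},{"grip":30,"delta_pos":[0,0,0],"spin":0},{"grip":30,"delta_pos":[0,0,0],"spin":0}]' 20
python3 go.py 462.3 131.6 20 64.8; python3 -c "
from h import *
snap('wrist','ah_w')"
```

```text
time_s: 41.17
tool_pos: [462.5, 131.8, 23.3]
ee_rot: [0.022, 0.218, 0.976, 0.001]
force: [0.0, -0.1, 0.3]
finger_gap: 41.2
p [462.5 131.8  23.3] jawyaw 64.84 tilt [ 0.0439 -0.008 ] F [ 0.  -0.1  0.3] gap 41.2 q [-0.26  0.71 -0.14  2.16  0.47  0.26  0.31] t 41.1667
d tool mm [ 0.2 -0.3  3.3] spin 0.04
```

View pics/ah_w.png

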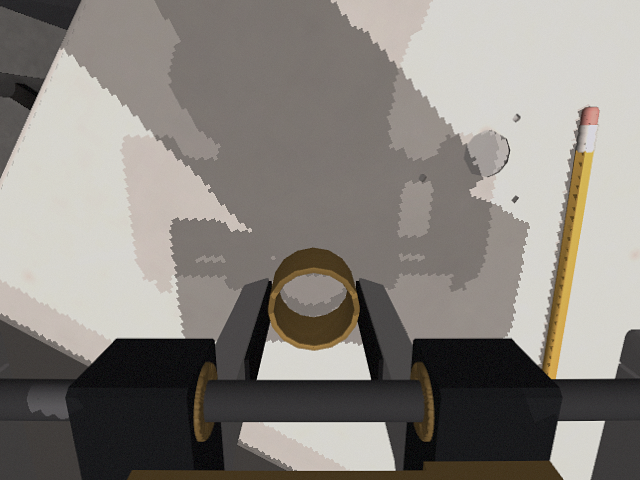

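```bash
python3 -m inch '[{"grip":20,"delta_pos":[0,0,-0.004],"spin":0},{"grip":20,"delta_pos":[0,0,-0.015],"spin":0},{"grip":20,"delta_pos":[0,0,-0.03],"spin":0},{"grip":20,"delta_pos":[0,0,-0.03],"spin":0},{"grip":20,"delta_pos":[0,0,-0.03],"spin":0},{"grip":20,"delta_pos":[0,0,-0.03],"spin":0},{"grip":20,"delta_pos":[0,0,-0.03],"spin":0},{"grip":20,"delta_pos":[0,0,-0.02],"spin":0}]' 20
python3 go.py 613.5 -48.8 220 64.8
```

```text
time_s: 41.88
tool_pos: [449.3, 132.3, 217.0]
ee_rot: [0.017, 0.217, 0.976, -0.003]
force: [0.9, 0.5, -1.3]
finger_gap: 41.1
p [449.3 132.3 217. ] jawyaw 64.98 tilt [ 0.0312 -0.0129] F [ 0.9  0.5 -1.3] gap 41.1 q [-0.06  0.38 -0.41  2.02  0.25  0.77  0.51] t 41.8833
d tool mm [-225.4  -94.7    4.5] spin 0.18
```

```bash
python3 -m inch '[{"grip":20,"delta_pos":[-0.014,-0.006,0],"spin":0},{"grip":20,"delta_pos":[-0.014,-0.006,0],"spin":0},{"grip":20,"delta_pos":[-0.014,-0.006,0],"spin":0},{"grip":20,"delta_pos":[-0.014,-0.006,0],"spin":0},{"grip":20,"delta_pos":[-0.014,-0.006,0],"spin":0},{"grip":20,"delta_pos":[-0.014,-0.006,0],"spin":0},{"grip":20,"delta_pos":[-0.014,-0.006,0],"spin":0},{"grip":20,"delta_pos":[-0.014,-0.006,0],"spin":0}]' 20
python3 go.py 613.5 -48.8 220 64.8
```

```text
time_s: 42.55
tool_pos: [532.2, 41.6, 231.1]
ee_rot: [0.022, 0.213, 0.977, -0.0]
force: [0.5, 0.7, -1.6]
finger_gap: 41.1
p [532.2  41.6 231.1] jawyaw 65.43 tilt [ 0.0427 -0.01  ] F [ 0.5  0.7 -1.6] gap 41.1 q [ 0.13  0.44 -0.39  1.85  0.24  0.85  0.76] t 42.55
d tool mm [-110.9  -48.5   15.4] spin 0.63
```

```bash
python3 -m inch '[{"grip":20,"delta_pos":[-0.014,-0.006,0.002],"spin":0},{"grip":20,"delta_pos":[-0.014,-0.006,0.002],"spin":0},{"grip":20,"delta_pos":[-0.014,-0.006,0.002],"spin":0},{"grip":20,"delta_pos":[-0.014,-0.006,0.003],"spin":0},{"grip":20,"delta_pos":[-0.012,-0.006,0.005],"spin":0},{"grip":20,"delta_pos":[-0.008,-0.005,0.005],"spin":0},{"grip":20,"delta_pos":[-0.003,-0.002,0.005],"spin":0},{"grip":20,"delta_pos":[0,0,0],"spin":0}]' 20
python3 go.py 613.5 -48.8 26 64.8; python3 fit.py wrist,side,scene peg_stand; python3 -c "
from h import *
snap('wrist','ai_w')"
```

```text
time_s: 43.22
tool_pos: [593.3, -34.3, 208.5]
ee_rot: [0.021, 0.215, 0.976, -0.001]
force: [-0.6, -0.7, -1.8]
finger_gap: 40.7
p [593.3 -34.3 208.5] jawyaw 65.18 tilt [ 0.0412 -0.0117] F [-0.6 -0.7 -1.8] gap 40.7 q [ 0.24  0.55 -0.37  1.72  0.27  0.88  0.9 ] t 43.2167
d tool mm [-16.7  -6.  183.3] spin 0.38
peg_stand side 0.58 [ 6.14e+02 -4.79e+01  4.00e-01] 0.839
```

View pics/ai_w.png

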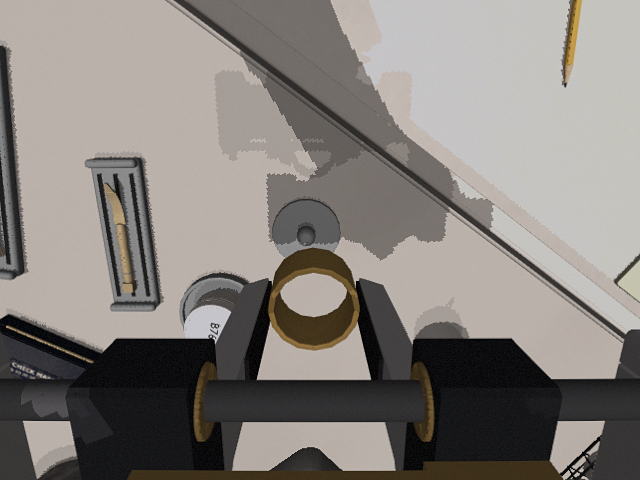

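```bash
python3 -m inch '[{"grip":20,"delta_pos":[-0.007,-0.003,0.01],"spin":0},{"grip":20,"delta_pos":[-0.005,-0.002,0.014],"spin":6},{"grip":20,"delta_pos":[0,0,0.014],"spin":6},{"grip":20,"delta_pos":[0,0,0.014],"spin":5},{"grip":20,"delta_pos":[0,0,0.014],"spin":0},{"grip":20,"delta_pos":[0,0,0.014],"spin":0},{"grip":20,"delta_pos":[0,0,0],"spin":0}]' 20
python3 go.py 613.8 -48.7 26 47; python3 -c "
from h import *
snap('wrist','aj_w')"
```

```text
time_s: 44.15
tool_pos: [609.8, -44.1, 127.2]
ee_rot: [0.026, 0.362, 0.932, 0.003]
force: [0.4, -0.4, -0.6]
finger_gap: 40.7
p [609.8 -44.1 127.2] jawyaw 47.63 tilt [ 0.05  -0.013] F [ 0.4 -0.4 -0.6] gap 40.7 q [ 0.17  0.66 -0.24  1.76  0.26  0.7   0.62] t 44.15
d tool mm [ -1.4  -3.1 101.3] spin 0.63
```

View pics/aj_w.png

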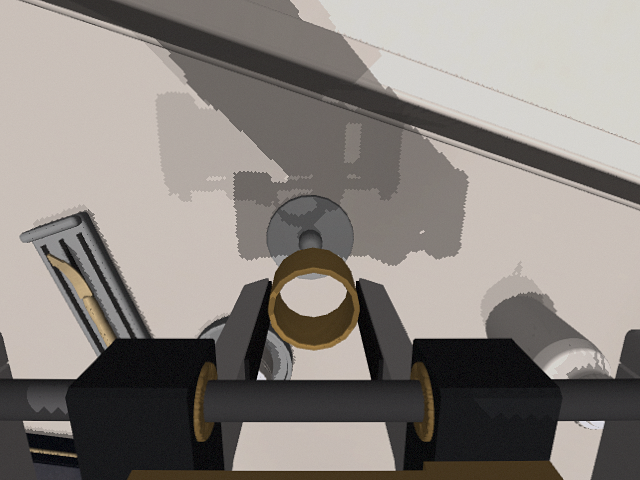

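```bash
python3 -m inch '[{"grip":20,"delta_pos":[-0.001,-0.002,0.012],"spin":0},{"grip":20,"delta_pos":[0,-0.001,0.014],"spin":0},{"grip":20,"delta_pos":[0,0,0.014],"spin":0},{"grip":20,"delta_pos":[0,0,0.014],"spin":0},{"grip":20,"delta_pos":[0,0,0.01],"spin":0},{"grip":20,"delta_pos":[0,0,0],"spin":0}]' 20
python3 go.py 613.8 -48.7 26 47; python3 -c "
from h import *
snap('wrist','ak_w')
s=snap('side');cv2.imwrite('pics/ak_s.png',cv2.resize(s['color'][220:340,300:460],None,fx=4,fy=4))"
```

```text
time_s: 44.7
tool_pos: [616.8, -49.2, 63.6]
ee_rot: [0.03, 0.361, 0.932, 0.005]
force: [-0.3, -0.9, -1.2]
finger_gap: 41.1
p [616.8 -49.2  63.6] jawyaw 47.68 tilt [ 0.0601 -0.0133] F [-0.3 -0.9 -1.2] gap 41.1 q [ 0.16  0.75 -0.21  1.79  0.29  0.57  0.6 ] t 44.7
d tool mm [ 4.5 -2.7 37.3] spin 0.68
```

View pics/ak_w.png

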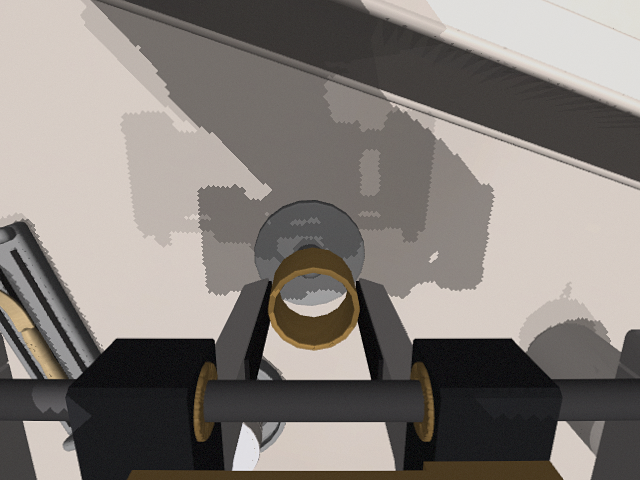

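View pics/ak_s.png

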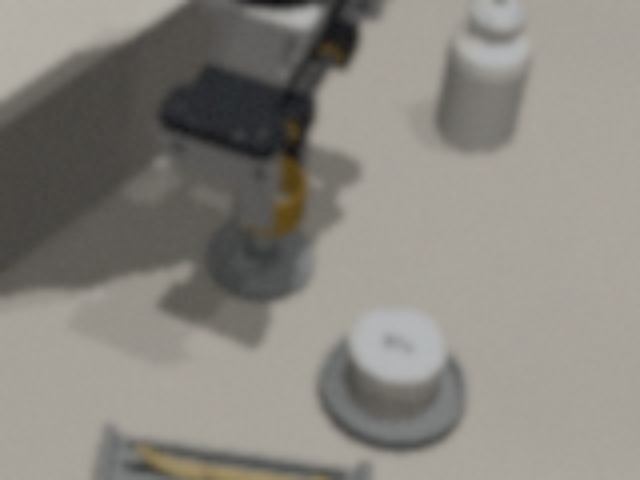

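```bash
python3 - <<'E'
from h import *
p,R,o=pose(); im=snap("wrist")
P=onplane(im,[(255,250),(365,248),(310,201),(270,217),(350,217)],8)[:,:2]
from scipy.optimize import least_squares
r=least_squares(lambda c:np.hypot(*(P-c).T)-34,[614,-49]); print(r.x,r.fun.round(1))
P=onplane(im,[(255,250),(365,248),(310,201),(270,217),(350,217)],8)[:,:2]
E
python3 go.py 613.8 -48.7 26 47
```

```text
[616.36912743 -48.53108624] [-0.4 -0.3  0.1  0.1 -0.1]
p [618.1 -49.   65.9] jawyaw 47.69 tilt [ 0.0634 -0.0133] F [ 0.2 -0.3 -0.5] gap 41.1 q [ 0.16  0.75 -0.21  1.79  0.29  0.57  0.6 ] t 44.85
d tool mm [ 5.6 -4.  39.5] spin 0.69
```

```bash
python3 go.py 615.5 -48.6 26 47;python3 -m inch '[{"grip":20,"delta_pos":[0.002,-0.002,0.008],"spin":0},{"grip":20,"delta_pos":[0.002,-0.001,0.008],"spin":0},{"grip":20,"delta_pos":[0,0,0.005],"spin":0},{"grip":20,"delta_pos":[0,0,0],"spin":0}]' 20
python3 go.py 615.5 -48.6 26 47; python3 -c "
from h import *
snap('wrist','al_w')
s=snap('side');cv2.imwrite('pics/al_s.png',cv2.resize(s['color'][220:340,300:460],None,fx=4,fy=4))"
```

```text
p [618.1 -49.   65.9] jawyaw 47.69 tilt [ 0.0634 -0.0133] F [ 0.2 -0.3 -0.5] gap 41.1 q [ 0.16  0.75 -0.21  1.79  0.29  0.57  0.6 ] t 44.85
d tool mm [ 4.5 -2.8 39.6] spin 0.69
time_s: 45.18
tool_pos: [616.2, -48.9, 45.5]
ee_rot: [0.035, 0.361, 0.932, 0.006]
force: [-0.2, -0.4, -1.4]
finger_gap: 41.2
p [616.2 -48.9  45.5] jawyaw 47.69 tilt [ 0.0688 -0.0134] F [-0.2 -0.4 -1.4] gap 41.2 q [ 0.15  0.78 -0.19  1.81  0.31  0.51  0.58] t 45.1833
d tool mm [ 1.9 -1.  19.4] spin 0.69
```

View pics/al_w.png

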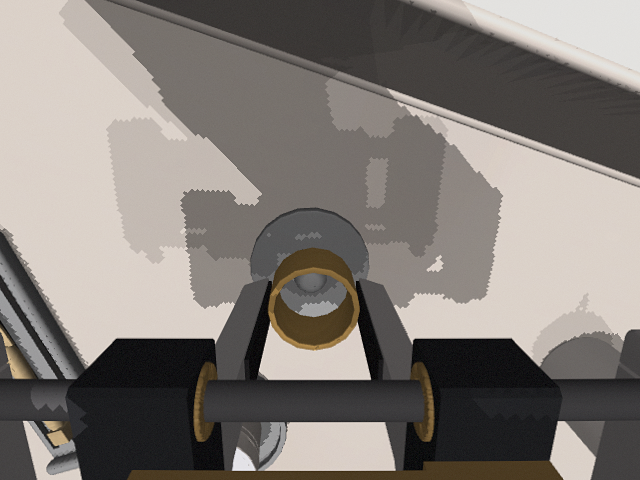

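View pics/al_s.png

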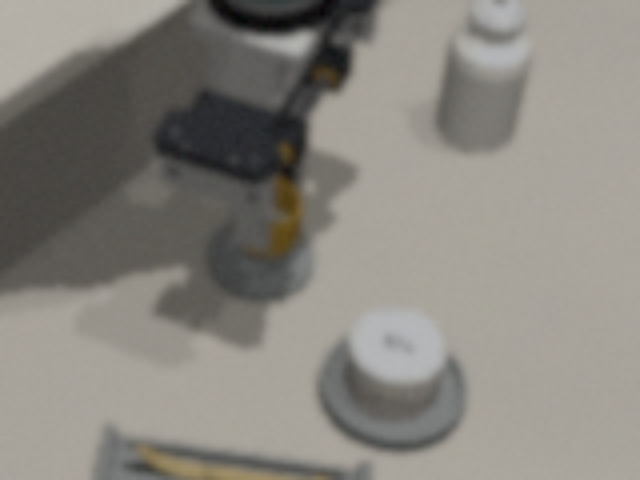

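```bash
python3 -m inch '[{"grip":20,"delta_pos":[0.001,-0.001,0.005],"spin":0},{"grip":20,"delta_pos":[0.001,-0.0005,0.005],"spin":0},{"grip":20,"delta_pos":[0,0,0.003],"spin":0},{"grip":20,"delta_pos":[0,0,0],"spin":0}]' 20
python3 go.py 615.5 -48.6 26 47; python3 -c "
from h import *
snap('wrist','am_w')"
```

```text
time_s: 45.62
tool_pos: [615.7, -48.6, 32.5]
ee_rot: [0.036, 0.361, 0.932, 0.007]
force: [0.3, 0.2, 0.6]
finger_gap: 41.2
p [615.7 -48.6  32.5] jawyaw 47.7 tilt [ 0.0712 -0.0132] F [0.3 0.2 0.6] gap 41.2 q [ 0.14  0.8  -0.18  1.82  0.31  0.48  0.57] t 45.6167
d tool mm [ 0.5 -0.3  6.4] spin 0.7
```

View pics/am_w.png

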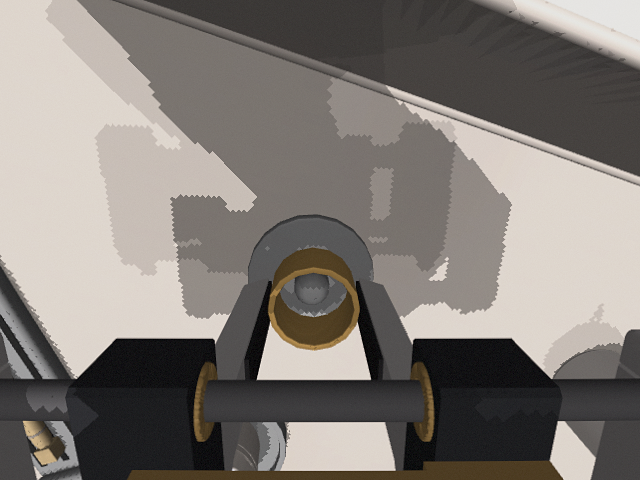

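```bash
python3 - <<'E'
from h import *
p,R,o=pose(); im=snap("wrist")
for uv,z in (((312,287),26),((310.5,216),8),((249,270),8),((372,270),8)):
    P=onplane(im,[uv],z)[0]; print(P.round(1),((P-p)@R).round(1))
E
```

```text
[612.2 -46.4  26. ] [ 4.4 -0.9  6.4]
[589.4 -25.7   8. ] [36.2 -1.7 22.4]
[589.  -69.1   8. ] [  7.3 -34.   23. ]
[633.5 -21.8   8. ] [ 6.5 30.9 25.5]
```

```bash
python3 -m inch '[{"grip":20,"delta_pos":[0.001,-0.0005,0.003],"spin":0},{"grip":20,"delta_pos":[0,0,0.002],"spin":0},{"grip":20,"delta_pos":[0,0,0],"spin":0}]' 20
python3 go.py 614.8 -48.6 26 47
```

```text
time_s: 45.97
tool_pos: [615.6, -48.3, 27.8]
ee_rot: [0.036, 0.361, 0.932, 0.007]
force: [0.9, -0.6, -0.8]
finger_gap: 41.4
p [615.6 -48.3  27.8] jawyaw 47.7 tilt [ 0.0727 -0.0132] F [ 0.9 -0.6 -0.8] gap 41.4 q [ 0.14  0.8  -0.18  1.82  0.32  0.47  0.57] t 45.9667
d tool mm [ 0.5 -0.8  1.8] spin 0.7
```

```bash
python3 -m inch '[{"grip":20,"delta_pos":[0.0005,-0.0005,0.0014],"spin":0},{"grip":20,"delta_pos":[0,0,0],"spin":0},{"grip":45,"delta_pos":[0,0,0],"spin":0},{"grip":48,"delta_pos":[0,0,0],"spin":0},{"grip":55,"delta_pos":[0,0,0],"spin":0},{"grip":60,"delta_pos":[0,0,0],"spin":0},{"grip":60,"delta_pos":[0,0,0],"spin":0},{"grip":60,"delta_pos":[0,0,0],"spin":0}]' 20
python3 go.py 614.8 -48.6 26 47;python3 -c "
from h import *
snap('wrist','an_w')"
```

```text
time_s: 46.63
tool_pos: [615.9, -48.3, 27.2]
ee_rot: [0.037, 0.361, 0.932, 0.007]
force: [0.3, -0.3, -0.3]
finger_gap: 56.4
p [615.9 -48.3  27.2] jawyaw 47.7 tilt [ 0.0749 -0.0132] F [ 0.3 -0.3 -0.3] gap 56.4 q [ 0.14  0.8  -0.18  1.82  0.32  0.47  0.57] t 46.6333
d tool mm [ 0.7 -1.   1.1] spin 0.7
```

View pics/an_w.png

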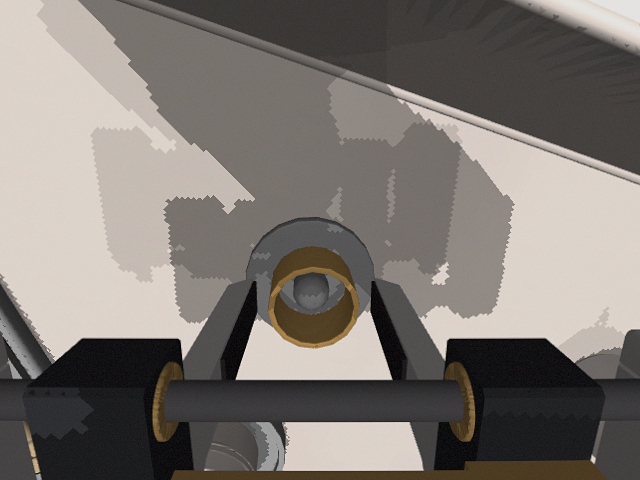

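Released; the ring stands over the peg. Rise and check everything.

```bash
python3 -m inch '[{"grip":62,"delta_pos":[-0.001,0,-0.01],"spin":0},{"grip":62,"delta_pos":[-0.001,0,-0.015],"spin":0},{"grip":62,"delta_pos":[0,0,-0.03],"spin":0},{"grip":62,"delta_pos":[0,0,-0.03],"spin":0},{"grip":62,"delta_pos":[0,0,-0.03],"spin":0},{"grip":62,"delta_pos":[0,0,-0.03],"spin":0},{"grip":62,"delta_pos":[0,0,-0.03],"spin":0},{"grip":62,"delta_pos":[0,0,-0.03],"spin":0}]' 20
python3 -m inch '[{"grip":62,"delta_pos":[0,0,-0.03],"spin":0},{"grip":62,"delta_pos":[0,0,-0.03],"spin":0},{"grip":62,"delta_pos":[-0.01,-0.02,-0.02],"spin":0},{"grip":62,"delta_pos":[-0.01,-0.02,0],"spin":0},{"grip":62,"delta_pos":[-0.01,-0.03,0],"spin":0},{"grip":62,"delta_pos":[0,-0.03,0],"spin":0},{"grip":62,"delta_pos":[0,-0.01,0],"spin":0},{"grip":62,"delta_pos":[0,0,0],"spin":0}]' 20
python3 - <<'E'
from h import *
from fit import *
I={c:snap(c,'ao_'+c) for c in ('wrist','side')}
for c in I:
  for n,h,g,dz in (("tin","round_seat",[656,-166,0],3),("cutting_ring","peg_stand",[614,-49,0],3)):
    D=det(c,n); H=det(c,h)
    if not D or not H: print(c,n,"missing"); continue
    d=D[0];r=H[0]
    print(c,n,round(d["conf"],2),fit(n,[I[c]],[d["pixels"]],g,dz=dz), h,fit(h,[I[c]],[r["pixels"]|d["pixels"]],g))
  for n,h,z in (("brush","long_rest",18),("grooving_tool","short_rest",18)):
    D=det(c,n);H=det(c,h)
    if D: print(c,n,round(D[0]["conf"],2),*rect(I[c],D[0]["pixels"],z))
    if D and H: print("   ",h,fit(h,[I[c]],[H[0]["pixels"]|D[0]["pixels"]],G[h]))
s=I['side'];cv2.imwrite('pics/ao_s4.png',cv2.resize(s['color'][260:420,250:450],None,fx=4,fy=4)[:600,:800])
E
```

```text
time_s: 47.35
tool_pos: [596.7, -47.0, 237.3]
ee_rot: [0.031, 0.361, 0.932, 0.005]
force: [0.5, -0.9, -0.2]
finger_gap: 58.1
time_s: 48.02
tool_pos: [540.9, -148.1, 335.8]
ee_rot: [0.042, 0.357, 0.933, 0.008]
force: [0.2, 0.0, 0.5]
finger_gap: 58.5
wrist tin 0.71 (array([ 657.3, -167.2,   -1.7]), np.float64(0.941)) round_seat (array([ 657.3, -167.7,    2.2]), np.float64(0.974))
wrist cutting_ring 0.64 (array([616.1, -48.6,   2.1]), np.float64(0.552)) peg_stand (array([615.6, -49. ,  -1.2]), np.float64(0.931))
wrist brush 0.68 [ 427.6 -294.2] [175.4  25.6] -32.6
    long_rest (array([ 430.7, -295. ,   57.1]), np.float64(0.947))
side tin 0.64 (array([ 653.8, -163.4,    2.2]), np.float64(0.955)) round_seat (array([ 666.6, -147.6,   -7.4]), np.float64(0.359))
side cutting_ring 0.68 (array([614., -49.,   0.]), np.float64(0.0)) peg_stand (array([610.4, -48.8,   4.8]), np.float64(0.127))
side brush 0.67 [ 423.5 -294.1] [173.4  25.5] -32.7
    long_rest (array([ 427.8, -295.6,   57.4]), np.float64(0.841))
side grooving_tool 0.59 [ 538.9 -209. ] [108.2  16.6] -27.1
    short_rest (array([ 540.5, -211.9,   64.5]), np.float64(0.91))
```

View pics/ao_wrist.png

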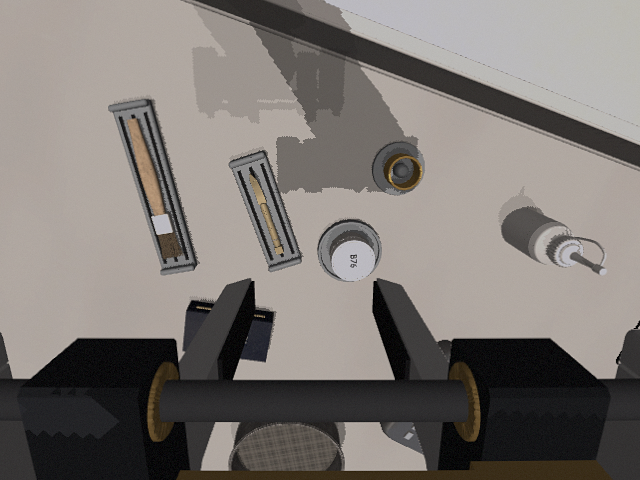

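View pics/ao_s4.png

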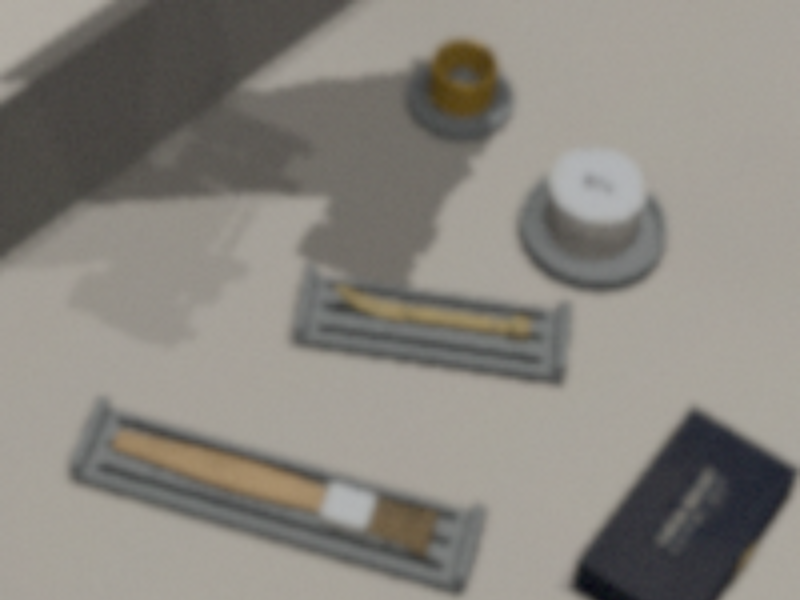

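```bash
python3 go.py 440 -300 200 57.3
python3 - <<'E'
from h import *
from fit import *
im=snap("wrist"); v=im["color"]
for n,z,r in (("brush",18,"long_rest"),("grooving_tool",18,"short_rest")):
    H=det("wrist",r); D=det("wrist",n)
    print(n,[round(d["conf"],2) for d in D],H and fit(r,[im],[H[0]["pixels"]|(D[0]["pixels"] if D else False)],G[r]))
cv2.imwrite("pics/ap.png",cv2.resize(v[90:280,100:310],None,fx=3.5,fy=3.1,interpolation=cv2.INTER_CUBIC))
E
```

```text
p [ 542.4 -145.9  335. ] jawyaw 48.4 tilt [ 0.0844 -0.0128] F [ 0.8 -0.5  0.6] gap 58.1 q [ 0.44  0.35 -0.31  1.67  0.12  1.06  0.94] t 48.9167
d tool mm [ -16.6 -189.3  127.8] spin -8.9
brush [0.88] (array([ 430.9, -295.3,   56.9]), np.float64(0.919))
grooving_tool [] (array([ 543.8, -212. ,   65.4]), np.float64(0.852))
```

View pics/ap.png

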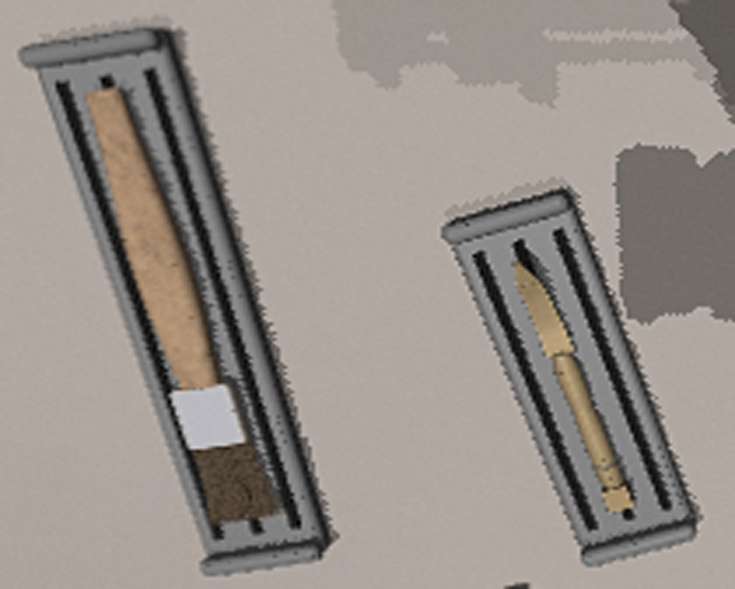

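```bash
python3 - <<'E'
from h import *
im=snap("wrist")
def q(x,y): return (100+x/3.5,90+y/3.1)
# rest center from stops: inner top edges / outer
def rel(name,c,th,pts):
    a=np.radians(th+90);u=np.array([np.cos(a),np.sin(a)]);w=np.array([np.cos(a-np.pi/2),np.sin(a-np.pi/2)])
    for l,pt,z in pts:
        P=onplane(im,[q(*pt)],z)[0][:2]-c; print(name,l,z,"along",(P@u).round(1),"lat",(P@w).round(1))
rel("short",np.array([543.5,-212]),65.2,[("groove far",(520,242),12),("groove near",(628,519),12),("tip",(515,262),14),("tip",(515,262),22),("tip",(515,262),32),("blockend",(619,512),12),("blockend",(619,512),22)])
rel("long",np.array([430.8,-295.2]),57,[("groove far",(107,78),12),("groove near",(256,528),12),("tip",(105,90),15),("tip",(105,90),23),("bristle",(240,520),14),("bristle",(240,520),20)])
E
```

```text
short groove far 12 along 61.5 lat 0.9
short groove near 12 along -62.4 lat -0.4
short tip 14 along 54.8 lat -3.2
short tip 22 along 55.8 lat -1.8
short tip 32 along 57.0 lat -0.2
short blockend 12 along -58.3 lat -2.6
short blockend 22 along -54.8 lat -1.0
long groove far 12 along 93.9 lat 0.0
long groove near 12 along -91.6 lat 0.4
long tip 15 along 89.7 lat -0.7
long tip 23 along 89.5 lat 2.5
long bristle 14 along -86.4 lat -3.8
long bristle 20 along -84.4 lat -1.3
```

```bash
python3 -c "
from plant import ctrl,status
print(ctrl.finish_job()); print(status.get_obs()['time_s'])"
```

```text
the job is handed in; nothing more can be done
None
the job is handed in; nothing more can be done
```

All four pieces are on their holders and the job is handed in at about 49 s of the 125 s. I moved them in the order you listed: brush, grooving tool, tin, ring. The gripper was open and clear of everything at the end.

**Last checks (wrist camera):**
- **Brush:** about 1 mm off centre along the long rest and parallel to it within about 1°.
- **Grooving tool:** within about 2 mm of centre along the short rest. The finder missed it in the last wrist picture, so I read this off the picture by hand.
- **Tin:** within about 1 mm of the seat's centre. I judge it stayed within about 1.5° of upright while carried.
- **Ring:** over the peg and standing on the disc, within about 1 mm of centre. The outline fit on the ring itself was weak (0.55), but the wrist and side pictures both show it seated.

**Checks that disagreed:**
- The side camera put the brush 3–4 mm towards its handle end, and the grooving tool about 3 mm off. The closer groove-end measurements did not bear this out.
- The last side-camera fits of the round seat and the peg stand failed.
- The tool picked up an unasked lean of up to about 8° during moves. It was nearly the same at each grasp and its release, so the pieces were set down close to level.

The largest wrist force I read was about 2 N. The closest joint approach I read was joint 6 at 0.244, against its limit of 0.23.

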